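# Make up the riveting kit and the seaming kit

### The job

Make up two cone makers' kits from the stock on the bench. Riveting kit, in the three-bay tray, one piece to a bay in the order of use from the handle end: the big forming cone standing upright, then the pointed hole punch, then the short thick rivet set, both tools lying flat across the tray; seaming kit, in the round tray: the small forming cone standing upright and the broad chisel lying flat beside it on the tray floor. Put each piece down without dropping it, and leave the hammer, the pile of discs and the rivet tin where they are.

Things in the scene. Friction and masses are not known exactly. Their poses are not given: they have to be found in the camera images.
- big_cone: Large rusty steel forming cone, standing upright on its wide end; base 60 mm diameter, 100 mm high. It tapers to 26 mm diameter at 72 mm height, above which a straight round neck of 24 mm diameter runs up to 100 mm (grip it there). About 0.3 kg. Origin: centre of the underside, z up along the axis.
- small_cone: Small rusty steel forming cone of the same form, standing upright; base 42 mm diameter, 72 mm high, tapering to 22 mm at 46 mm height, then a straight round neck of 20 mm diameter up to 72 mm. About 0.14 kg. Origin: centre of the underside, z up along the axis.
- punch: Hole punch: slim dark steel hand tool lying flat, 120 mm long. Square shank, 14 mm wide and high, from x = -58 to +14 mm, then a long bright taper to a 3 mm point at x = +59 mm. Balances, and is best held, near x = -15 mm. About 0.12 kg. Origin: underside, middle of the length; x towards the point, z up.
- rivet_set: Rivet set: short thick dark steel hand tool lying flat, 84 mm long. Square body, 24 mm wide and high, from x = -39 to +17 mm, then a blunt bright round nose, 18 mm diameter, ending at x = +41 mm. Balances near x = -5 mm. About 0.25 kg. Origin: underside, middle of the length; x towards the nose, z up.
- chisel: Broad seaming chisel: dark steel hand tool lying flat, 120 mm long. Square shank, 16 mm wide and high, from x = -57 to +23 mm, then a bright flat fan blade about 40 mm wide ending at x = +60 mm (6 to 8 mm thick, 4 mm clear of the surface). Balances near x = -5 mm. About 0.18 kg. Origin: underside of the shank, middle of the length; x towards the blade, z up.
- bay_tray: Rectangular aluminium tray, fixed; 252 mm (x) by 160 mm (y), walls 23 mm high, 3 mm thick, floor 3 mm thick. Two cross ribs at x = -41.7 and +41.7 mm, 4 mm wide, tops 11 mm above the bench, make three bays 79 by 154 mm with centres at x = -83.3 (first, handle end), 0 and +83.3 mm, y = 0. Wire handle 34 mm beyond the -x end, which faces the robot. Origin: centre of underside; z up.
- round_tray: Round aluminium kit tray, outside 206 mm diameter at the foot, flaring to 236 mm at the rim, 22 mm high; flat inner floor of about 200 mm diameter, 3 mm above the bench; fixed to the bench. Origin: centre of the underside, on the bench; z up.
- hammer: Hammer with wooden handle lying on the far part of the bench, 260 mm long; a bystander to be left alone. Origin: underside, near the middle of its length; x along it towards the head.
- disc_pile: Neat pile of sheet-metal discs, 68 mm diameter and 18 mm high, beyond the hand tools; a bystander to be left alone. Origin: centre of the underside, z up.
- rivet_tin: Open round steel tin of rivets, 58 mm diameter, 36 mm high, standing among the cones; a bystander to be left alone. Origin: centre of the underside, z up.
Mind the look-alikes: they are no part of the job. What is shaped like the big_cone but turquoise is not meant. Leave any pink look-alike of the rivet_set alone.

How it is judged:
By the outcome, as a careful person would: the job done as asked, in the order asked, and still so for the second after the job is handed in, with the robot touching nothing.
It also fails if it takes over 144 s, if anything falls off the work surface, if the arm or the gripper's body presses on something with over 40 N, if the wrist force passes 120 N, or if a joint passes its speed limit or range.

### The arm

A 7-joint arm with a two-finger parallel gripper is mounted at the origin on the work surface. World frame = base frame: x ahead of the robot, y to its left, z up, the work surface at z = 0. Lengths are in m, angles in rad, forces in N, time in s.
With the tool pointing down it reaches from about 0.4 to 0.875 m from the base axis. Payload 19.3 kg.
Tool frame: the origin (TCP) lies between the finger pads; the fingertips stand 19 mm ahead of it and the grasp point (between the pads) is the TCP; z points along the fingers, y is the direction in which the jaws open and shut (so a half turn about z gives the same grasp; the last joint's range is limited). The gripper opens to 85 mm and grips with 20 to 120 N. Pads are 22 mm wide; open, the fingers measure 114 mm over their backs; the gripper's body (76 mm by 85 mm) begins 54 mm behind the grasp point. The pads swing forward as they close: fully open they stand 13 mm farther back than shut.
Start: joints at [-1.309, 0.521, -0.036, 1.599, 0.021, 1.021, -0.113], TCP at [0.204, 0.591, 0.25] pointing down, gripper open.
Joint ranges: [-2.91, 2.91], [-0.3, 2.13], [-1.5, 1.42], [0.17, 2.43], [-1.26, 4.41], [0.16, 1.93], [-2.52, 2.52]. Speed limits (rad/s): [1.89, 1.89, 2.39, 2.39, 3.01, 3.01, 3.01].

### API

Orientations are given as [roll, pitch, yaw] about the fixed x, y, z axes, in that order (R = Rz(yaw) Ry(pitch) Rx(roll)).
In Python, from workcell import status, imaging, bot gives the robot as it stands.
- The arm moves only by the shell command python3 -m handwheel 'ROWS' [FORCE]. ROWS is JSON, a list of rows, each an object with "offset": the shift along the tool's x, y, z in mm, a list of three; "rot": the turn, a rotation vector about the tool's x, y, z in degrees, a list of three; "claw": the opening, from -1 (shut) to 1 (fully open). A call has 1 to 12 rows; each row shifts and turns the commanded pose from where the row before left it, along the tool's axes as they then stand; what a row does not reach is not made up. A row lasts 1/10 s, in which the tool goes at most 50 mm and 8.59 degrees, less where a joint would pass 70% of its speed; a pose out of reach is approached as far as the arm can. A call is refused whole if a number of a shift passes 50 or a number of a turn 8.59, either way. A call with a gripper value outside its range is refused whole. The fingers move at their own pace and stop on an object; FORCE is the grip in N (left out, the last holds). Time passes only in rows, so rows that do not move let the fingers close. It gives the time, the measured TCP pose, the force and the opening at its end, in the units of the state.
- status.observe(): the state, without advancing time (a new reading comes with each control period).
- imaging.grab_frame(name): name is "side" or "top" or "wrist"; returns a dict with "color" (480x640x3 uint8, red, green, blue), "range_z" (480x640 float32, m along the optical axis (not along the pixel's ray), 0 where there is no reading), "fx", "fy", "cx", "cy" (pixels), "camera_from_world" (4x4, takes a point from world to camera coordinates). Camera axes: x right, y down, z forward; pixel columns grow to the right and rows downward; lengths in m; the calibration is good to about 2 mm. A picture is of the moment at which its call begins.
- bot.job_done(): hands the job in, once; it reports no verdict.
Trained networks look in the newest picture that a camera, given by its name, has taken for a name from the list of things; names that differ only in an ending like _2 or _b are one class to them, and where a whole thing is asked for, a point or a joint stands for the part that bears it (a point fixed in the world has none). Each returns a list of dicts, best first, with "conf" (0 to 1); they miss things now and then, are a little off and sometimes report something else, mostly with a low value. They report only what shows in the picture. A call takes as long as a camera call. They do not tell look-alikes from the thing itself.
- imaging.regions_of(thing, camera): "region" (480x640 bool, what is visible of it) and "box" ([centre column, centre row, width, height] in pixels, round what is visible of it).
- imaging.mark_of(thing, camera): "uv" ([column, row] in pixels: a listed point, or the origin of a listed thing).
The state is a dict: "clock": time; "qpos": joint angles; "qd": joint speeds; "joint_efforts": joint torques, N m; "position": TCP position; "tool_rot": TCP orientation; "force": force on the tool from outside, world axes, zero at the start; "moment": the same for the moment, N m; "grip_width": finger opening in m.
Only numpy, scipy, OpenCV 4.12 (cv2) and the standard library are available. Lean on these libraries where they do the work, as an engineer would, in place of code of your own. Each camera call takes 0.05 s, during which the arm holds its last target.

## Working session

There is one attempt and no reset: what is moved stays moved. The work goes in short steps, Python scripts to look and compute and a shell command to move; the robot and the scene stay as the last step left them, time stands still between calls to the robot, and variables do not carry over. Pictures are saved under pics/ and viewed, and the job is handed in when it is done.

```bash
mkdir -p pics; ls; python3 - <<'E'
from workcell import status, imaging
import cv2
print(status.observe())
for n in ("top","side","wrist"):
    f=imaging.grab_frame(n); cv2.imwrite(f"pics/{n}0.png",f["color"][:,:,::-1]); print(n,f["fx"],f["cx"],f["cy"],f["camera_from_world"].round(3).tolist())
E
```

```text
pics
{'clock': 0.0, 'qpos': array([-1.30920454,  0.52203116, -0.03628668,  1.59997605,  0.02118714,
        1.0211134 , -0.11277997]), 'qd': array([ 2.27704159e-04,  1.21801800e-03, -4.05930721e-04, -3.47392631e-04,
        3.68635004e-05,  1.42209355e-03,  7.14758001e-04]), 'joint_efforts': array([-6.38615184e-04, -9.27099609e+01,  1.98000938e+00, -3.69926155e+01,
        1.79554633e-02,  8.09243415e-03,  1.14286436e-05]), 'position': array([0.20353789, 0.59060439, 0.24972694]), 'tool_rot': array([-3.14045279e+00,  9.08205529e-05,  2.80976837e+00]), 'force': array([ 0.65951959,  0.12509474, -0.03784692]), 'moment': array([ 0.0151281 ,  0.07649971, -0.04669873]), 'grip_width': 0.0855421048465333}
top 433.0620784974408 321.31353512798825 234.57693146020227 [[0.028, -1.0, 0.011, -0.016], [-0.995, -0.029, -0.1, 0.477], [0.101, -0.009, -0.995, 1.014], [0.0, 0.0, 0.0, 1.0]]
side 518.7127441977179 328.13161320157565 235.9100637583059 [[-0.998, -0.055, -0.006, 0.475], [-0.026, 0.564, -0.825, 0.054], [0.049, -0.824, -0.565, 1.016], [0.0, 0.0, 0.0, 1.0]]
wrist 344.72873940046566 324.61969684445666 241.44247386455743 [[0.326, 0.945, -0.0, -0.624], [0.903, -0.311, 0.295, -0.038], [0.279, -0.097, -0.955, 0.379], [0.0, 0.0, 0.0, 1.0]]
```

View pics/top0.png

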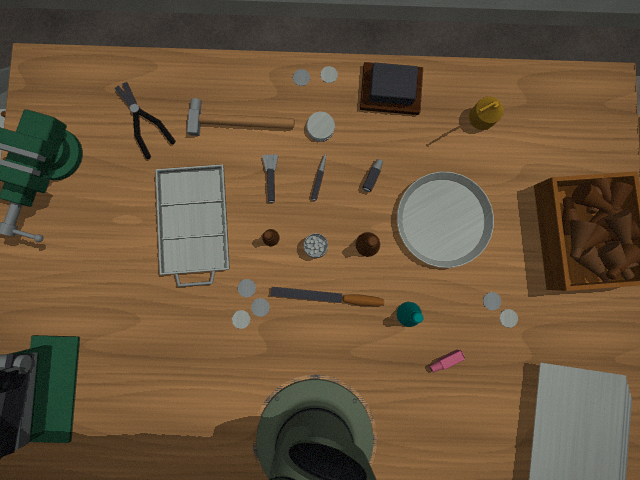

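View pics/side0.png

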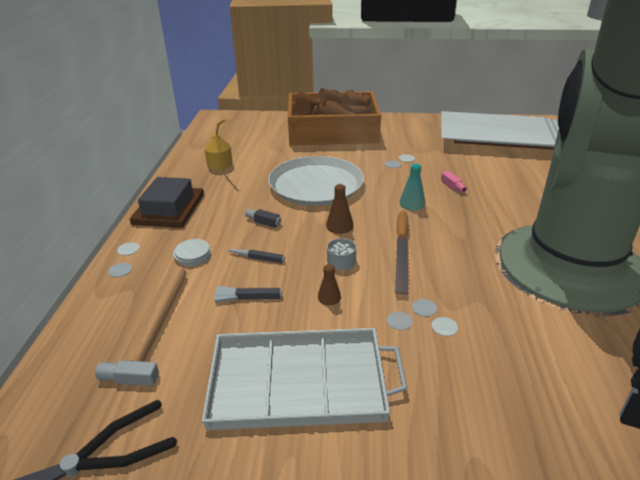

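```bash
cat > h.py <<'E'
from workcell import status, imaging
import numpy as np, cv2
def pts(f,mask=None):
    z=f["range_z"]; v,u=np.nonzero((z>0)&(mask if mask is not None else True)); d=z[v,u]
    c=np.stack([(u-f["cx"])/f["fx"]*d,(v-f["cy"])/f["fy"]*d,d],1)
    T=np.linalg.inv(f["camera_from_world"]); return c@T[:3,:3].T+T[:3,3]
def proj(f,p):
    c=f["camera_from_world"]@np.r_[p,1]; return np.array([c[0]/c[2]*f["fx"]+f["cx"],c[1]/c[2]*f["fy"]+f["cy"]])
E
python3 - <<'E'
from h import *
for cam in ("top","side"):
    f=imaging.grab_frame(cam)
    for n in ("big_cone","small_cone","punch","rivet_set","chisel","bay_tray","round_tray","rivet_tin","disc_pile","hammer"):
        for r in imaging.regions_of(n,cam):
            if r["conf"]<.3: continue
            p=pts(f,r["region"])
            q=p[p[:,2]>np.percentile(p[:,2],0)]
            s=cv2.minAreaRect((p[:,:2]*1000).astype(np.float32))
            col=f["color"][r["region"]].mean(0).astype(int)
            print(cam,n,round(r["conf"],2),np.round(r["box"][:2]),"med",np.median(p,0).round(3),"z",np.percentile(p[:,2],[2,50,98]).round(3),"rect",np.round(s[0]),np.round(s[1]),round(s[2],1),col)
        for m in imaging.mark_of(n,cam)[:2]: print("   mark",n,round(m["conf"],2),np.round(m["uv"],1))
E
```

```text
top big_cone 0.69 [366. 244.] med [ 0.455 -0.11   0.044] z [0.008 0.044 0.102] rect [ 459. -114.] [55. 58.] 86.2 [49 29 15]
top big_cone 0.69 [411. 314.] med [ 0.298 -0.208  0.043] z [0.001 0.043 0.101] rect [ 296. -217.] [56. 62.] 56.5 [ 7 64 60]
   mark big_cone 0.78 [409.1 313.6]
   mark big_cone 0.66 [367.3 244.1]
   mark small_cone 0.79 [272.3 235.2]
   mark small_cone 0.27 [267.4 178.1]
top punch 0.6 [318. 182.] med [0.615 0.009 0.013] z [-0.001  0.013  0.018] rect [615.  10.] [ 18. 102.] 76.5 [66 64 63]
   mark punch 0.66 [317.3 178. ]
top rivet_set 0.9 [373. 175.] med [ 0.624 -0.122  0.023] z [0.003 0.023 0.028] rect [ 630. -124.] [25. 83.] 67.5 [61 62 63]
top rivet_set 0.83 [448. 361.] med [ 0.192 -0.307  0.023] z [0.007 0.023 0.028] rect [ 190. -306.] [24. 83.] 23.2 [142  72  90]
   mark rivet_set 0.72 [318.9 126.7]
   mark rivet_set 0.69 [446.2 361.1]
top chisel 0.59 [270. 178.] med [0.633 0.126 0.013] z [-0.002  0.013  0.019] rect [618. 131.] [ 37. 124.] 87.4 [83 81 79]
   mark chisel 0.96 [268.4 180.5]
top bay_tray 0.83 [193. 225.] med [0.506 0.315 0.003] z [-0.001  0.00
[... 2505 characters left out ...]
. 234.] 88.2 [162 170 165]
   mark round_tray 0.61 [314.3 186.2]
side rivet_tin 0.65 [343. 251.] med [0.448 0.022 0.027] z [0.003 0.027 0.036] rect [449.  12.] [57. 60.] 21.7 [110 114 113]
   mark rivet_tin 0.95 [342.3 259.4]
side disc_pile 0.67 [194. 253.] med [0.744 0.018 0.017] z [0.001 0.017 0.02 ] rect [755.   4.] [74. 93.] 63.2 [153 160 156]
   mark disc_pile 0.81 [193.9 256.9]
   mark disc_pile 0.64 [255.8 255.4]
side hammer 0.56 [141. 326.] med [0.75  0.293 0.023] z [0.005 0.023 0.027] rect [756. 204.] [263.  89.] 87.5 [133 118 100]
side hammer 0.36 [195. 252.] med [0.745 0.019 0.017] z [0.001 0.017 0.02 ] rect [749.  10.] [69. 71.] 38.7 [152 160 156]
   mark hammer 0.6 [158.4 323.6]
```

```bash
python3 - <<'E'
from h import *
from scipy.optimize import least_squares
cl={c:pts(imaging.grab_frame(c)) for c in ("top","side")}
def box(p,x,y,r,z0,z1): return p[(abs(p[:,0]-x)<r)&(abs(p[:,1]-y)<r)&(p[:,2]>z0)&(p[:,2]<z1)]
for n,x,y,h,rr in(("big",.456,-.107,.1,.012),("small",.467,.116,.072,.010)):
    for c in cl:
        q=box(cl[c],x,y,.04,h-.004,h+.006); m=q[:,:2]; print(n,c,"top cap",len(q),m.mean(0).round(4),np.ptp(m,axis=0).round(4))
        q=box(cl[c],x,y,.05,h-.025,h-.006)[:,:2]
        if len(q)>10:
            s=least_squares(lambda a:np.hypot(*(q-a).T)-rr,q.mean(0),loss="soft_l1",f_scale=.001); print("   neck circ",s.x.round(4),len(q),np.sqrt(2*s.cost/len(q)).round(5))
for n,x,y,h in(("punch",.610,.010,.014),("rivet",.625,-.123,.024),("chisel",.618,.129,.016)):
    for c in cl:
        q=box(cl[c],x,y,.075,.005,.035); s=cv2.minAreaRect((q[:,:2]*1000).astype(np.float32))
        t=q[abs(q[:,2]-h)<.003][:,:2]; m=t.mean(0); w,V=np.linalg.eigh(np.cov((t-m).T)); a=V[:,1]; a=a*np.sign(a[0])
        e=(t-m)@a
        print(n,c,"top face",len(t),"mean",m.round(4),"yaw",np.degrees(np.arctan2(a[1],a[0])).round(2),"ends",(m+a*e.min()).round(4),(m+a*e.max()).round(4),"all z98",np.percentile(q[:,2],98).round(4),"rect",np.round(s[0]),np.round(s[1]),round(s[2],1))
for c in cl:
    q=box(cl[c],.50,.31,.16,.018,.028); s=cv2.minAreaRect((q[:,:2]*1000).astype(np.float32)); print("bay rim",c,np.round(s[0],1),np.round(s[1],1),s[2])
    q=box(cl[c],.50,.31,.13,.008,.013);s0=q
    print("ribs",c,len(q),[ (round(k,3),int(((q[:,0]>k)&(q[:,0]<k+.01)).sum())) for k in np.arange(.37,.65,.01)])
    q=box(cl[c],.526,-.306,.15,.017,.027)[:,:2]
    s=least_squares(lambda a:np.hypot(*(q-a[:2]).T)-a[2],[.526,-.306,.117],loss="soft_l1",f_scale=.001); print("round",c,s.x.round(4))
E
```

```text
big top top cap 85 [ 0.4597 -0.1155] [0.0222 0.0222]
   neck circ [ 0.46  -0.116] 11 0.00039
big side top cap 55 [ 0.4571 -0.1115] [0.0209 0.0233]
   neck circ [ 0.4565 -0.116 ] 87 0.001
small top top cap 51 [0.4701 0.1207] [0.0165 0.0165]
small side top cap 67 [0.4673 0.1244] [0.0177 0.0188]
   neck circ [0.4675 0.121 ] 92 0.00079
punch top top face 172 mean [0.6114 0.0091] yaw -12.04 ends [0.5642 0.0192] [ 0.6793 -0.0054] all z98 0.0177 rect [619.  12.] [116. 144.] 5.5
punch side top face 214 mean [0.604  0.0124] yaw -12.23 ends [0.5625 0.0214] [ 0.668  -0.0015] all z98 0.0158 rect [621.   8.] [ 18. 120.] 78.7
rivet top top face 232 mean [ 0.6196 -0.1255] yaw 17.7 ends [ 0.5408 -0.1506] [ 0.6603 -0.1125] all z98 0.0277 rect [ 624. -126.] [147. 143.] 88.2
rivet side top face 190 mean [ 0.6162 -0.1229] yaw 26.39 ends [ 0.5381 -0.1617] [ 0.6488 -0.1068] all z98 0.0256 rect [ 609. -161.] [112.  84.] 65.1
chisel top top face 229 mean [0.6068 0.1257] yaw 4.38 ends [0.5571 0.1219] [0.6716 0.1307] all z98 0.019 rect [612. 122.] [115. 128.] 88.4
chisel side top face 318 mean [0.5977 0.1276]
[... 976 characters left out ...]
float64(0.38), 42), (np.float64(0.39), 29), (np.float64(0.4), 32), (np.float64(0.41), 34), (np.float64(0.42), 27), (np.float64(0.43), 34), (np.float64(0.44), 29), (np.float64(0.45), 71), (np.float64(0.46), 168), (np.float64(0.47), 56), (np.float64(0.48), 25), (np.float64(0.49), 30), (np.float64(0.5), 27), (np.float64(0.51), 28), (np.float64(0.52), 32), (np.float64(0.53), 39), (np.float64(0.54), 177), (np.float64(0.55), 87), (np.float64(0.56), 32), (np.float64(0.57), 32), (np.float64(0.58), 30), (np.float64(0.59), 32), (np.float64(0.6), 30), (np.float64(0.61), 26), (np.float64(0.62), 54), (np.float64(0.63), 0), (np.float64(0.64), 0), (np.float64(0.65), 0)]
round side [ 0.522  -0.2992  0.1144]
```

```bash
python3 - <<'E'
from h import *
f=imaging.grab_frame("top")
c=f["color"][130:290,150:500,::-1]; cv2.imwrite("pics/z1.png",cv2.resize(c,None,fx=2.2,fy=2.2,interpolation=cv2.INTER_CUBIC))
E
```

```text
(no output)
```

View pics/z1.png

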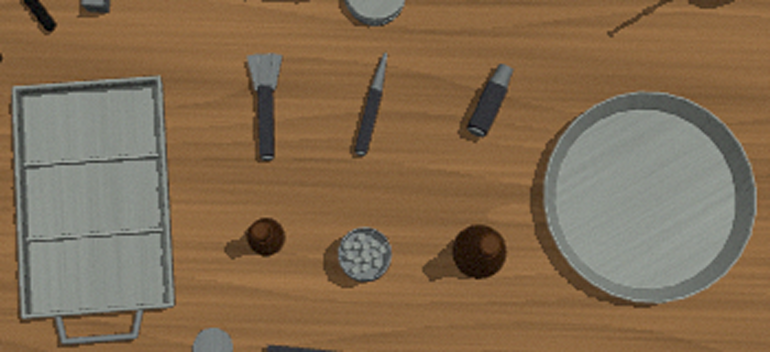

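```bash
python3 - <<'E'
from h import *
def box(p,x,y,r,z0,z1): return p[(abs(p[:,0]-x)<r)&(abs(p[:,1]-y)<r)&(p[:,2]>z0)&(p[:,2]<z1)]
def pca(t):
    m=t.mean(0); w,V=np.linalg.eigh(np.cov((t-m).T)); a=V[:,1]; return m,a
for c in ("top","side"):
    f=imaging.grab_frame(c); P=pts(f)
    for x0 in(.466,.548):
        q=P[(abs(P[:,0]-x0)<.014)&(abs(P[:,1]-.31)<.065)&(P[:,2]>.0085)&(P[:,2]<.0135)][:,:2]; m,a=pca(q); print(c,"rib",m.round(4),np.degrees(np.arctan(-a[0]/a[1])).round(2))
    q=P[(P[:,0]>.38)&(P[:,0]<.61)&(P[:,2]>.0195)&(P[:,2]<.026)&(abs(P[:,1]-.31)<.1)][:,:2]
    for lo,hi in((.2,.27),(.35,.42)):
        t=q[(q[:,1]>lo)&(q[:,1]<hi)]; m,a=pca(t); print(c,"long wall",len(t),m.round(4),np.degrees(np.arctan(a[1]/a[0])).round(2))
    q=P[(P[:,1]>.25)&(P[:,1]<.37)&(P[:,2]>.0195)&(P[:,2]<.026)][:,:2]
    for lo,hi in((.36,.40),(.60,.66)):
        t=q[(q[:,0]>lo)&(q[:,0]<hi)]; m,a=pca(t); print(c,"short wall",len(t),m.round(4),np.degrees(np.arctan(-a[0]/a[1])).round(2))
    # rivet
    q=box(P,.622,-.124,.055,.02,.03); q=q[q[:,1]>-.165][:,:2]
    q=q[np.hypot(*(q-[.525,-.30]).T)>.125]; m,a=pca(q); e=(q-m)@a; print(c,"rivet",len(q),m.round(4),np.degrees(np.arctan(a[1]/a[0])).round(2),e.min().round(4),e.max().round(4))
    # shank of the tools: top face within the shank
    for n,m0,yaw,h,r in(("punch",(.596,.012),-12,.014,.03),("chisel",(.60,.126),4.2,.016,.03)):
        q=box(P,m0[0],m0[1],r,h-.003,h+.005)[:,:2]; m,a=pca(q); 
        print(c,n,len(q),m.round(4),np.degrees(np.arctan(a[1]/a[0])).round(2))
E
```

```text
top rib [0.4663 0.3087] 5.67
top rib [0.55   0.3097] 5.96
top long wall 220 [0.4774 0.2324] 0.86
top long wall 195 [0.493  0.3888] 5.97
top short wall 123 [0.3796 0.3072] 4.54
top short wall 93 [0.6347 0.308 ] 5.58
top rivet 261 [ 0.6231 -0.1222] -23.64 -0.0474 0.0347
top punch 125 [0.5959 0.0127] -12.26
top chisel 144 [0.6006 0.1252] 4.3
side rib [0.4637 0.3141] 6.03
side rib [0.5474 0.3135] 5.91
side long wall 479 [0.4808 0.2339] 1.47
side long wall 582 [0.4964 0.3916] 6.0
side short wall 251 [0.3784 0.3101] 3.47
side short wall 213 [0.6318 0.3132] 5.87
side rivet 198 [ 0.6199 -0.1193] -24.16 -0.0493 0.0337
side punch 146 [0.595 0.014] -13.65
side chisel 212 [0.5994 0.1274] 5.52
```

```bash
cat > go.py <<'E'
import sys
from workcell import status
import numpy as np
from scipy.spatial.transform import Rotation as Ro
# usage: go.py x y z yawdeg -> rotvec (deg, tool) then shift in the turned tool axes (mm)
x,y,z,yaw=map(float,sys.argv[1:5])
s=status.observe(); R0=Ro.from_euler("xyz",s["tool_rot"]); R1=Ro.from_euler("xyz",[np.pi,0,np.radians(yaw)])
d=np.array([x,y,z])-s["position"]
print("t",round(s["clock"],2),"pos",s["position"].round(4),"yaw",np.degrees(s["tool_rot"][2]).round(1),"F",s["force"].round(1),"w",s["grip_width"].round(4))
print("rot",np.degrees((R0.inv()*R1).as_rotvec()).round(2),"then shift",(R1.inv().apply(d)*1000).round(1))
E
python3 go.py .43 -.116 .25 90
```

```text
Traceback (most recent call last):
  File "go.py", line 9, in <module>
    print("t",round(s["clock"],2),"pos",s["position"].round(4),"yaw",np.degrees(s["tool_rot"][2]).round(1),"F",s["force"].round(1),"w",s["grip_width"].round(4))
                                                                                                                                       ^^^^^^^^^^^^^^^^^^^^^
AttributeError: 'float' object has no attribute 'round'
```

```bash
sed -i 's/s\["grip_width"\].round(4)/round(s["grip_width"],4)/' go.py
python3 go.py .458 -.116 .25 90; python3 - <<'E'
from h import *
f=imaging.grab_frame("wrist"); T=np.linalg.inv(f["camera_from_world"]); print(T.round(3)); print(pts(f).mean(0))
E
```

```text
t 2.5 pos [0.2036 0.5909 0.2503] yaw 161.0 F [-0.2  0.1 -0.2] w 0.0854
rot [-0.    0.   70.99] then shift [-7.069e+02  2.544e+02  3.000e-01]
[[ 0.326  0.903  0.279  0.132]
 [ 0.945 -0.312 -0.096  0.615]
 [ 0.001  0.295 -0.955  0.373]
 [ 0.     0.     0.     1.   ]]
[ 0.23939948  0.65119287 -0.02731147]
```

View pics/wrist0.png

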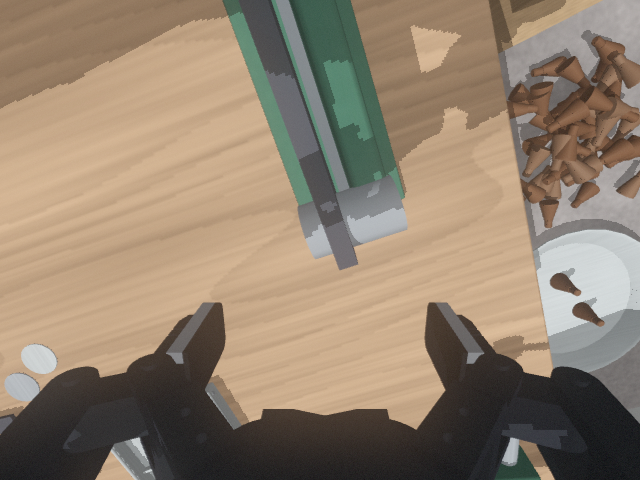

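```bash
python3 -m handwheel '[{"offset":[0,0,0],"rot":[0,0,7.89],"claw":1},{"offset":[0,0,0],"rot":[0,0,7.89],"claw":1},{"offset":[0,0,0],"rot":[0,0,7.89],"claw":1},{"offset":[0,0,0],"rot":[0,0,7.89],"claw":1},{"offset":[0,0,0],"rot":[0,0,7.89],"claw":1},{"offset":[0,0,0],"rot":[0,0,7.89],"claw":1},{"offset":[0,0,0],"rot":[0,0,7.89],"claw":1},{"offset":[0,0,0],"rot":[0,0,7.89],"claw":1},{"offset":[0,0,0],"rot":[0,0,7.89],"claw":1}]' 60
python3 go.py .458 -.116 .25 90
```

```text
clock: 3.45
position: [0.2036, 0.5909, 0.2503]
tool_rot: [-3.142, -0.0, 1.565]
force: [-0.3, 1.2, -0.2]
grip_width: 0.0852
t 3.45 pos [0.2036 0.5909 0.2503] yaw 89.7 F [-0.3  1.2 -0.2] w 0.0852
rot [-0.   -0.01 -0.35] then shift [-7.069e+02  2.544e+02  3.000e-01]
```

```bash
python3 -m handwheel '[{"offset":[-39,28,0],"rot":[0,0,0],"claw":1},{"offset":[-39,28,0],"rot":[0,0,0],"claw":1},{"offset":[-39,28,0],"rot":[0,0,0],"claw":1},{"offset":[-39,28,0],"rot":[0,0,0],"claw":1},{"offset":[-39,28,0],"rot":[0,0,0],"claw":1},{"offset":[-39,28,0],"rot":[0,0,0],"claw":1},{"offset":[-39,28,0],"rot":[0,0,0],"claw":1},{"offset":[-39,28,0],"rot":[0,0,0],"claw":1},{"offset":[-39,28,0],"rot":[0,0,0],"claw":1}]'
python3 -m handwheel '[{"offset":[-44,0,0],"rot":[0,0,0],"claw":1},{"offset":[-44,0,0],"rot":[0,0,0],"claw":1},{"offset":[-44,0,0],"rot":[0,0,0],"claw":1},{"offset":[-44,0,0],"rot":[0,0,0],"claw":1},{"offset":[-44,0,0],"rot":[0,0,0],"claw":1},{"offset":[-44,0,0],"rot":[0,0,0],"claw":1},{"offset":[0,0,0],"rot":[0,0,0],"claw":1}]'
python3 go.py .458 -.116 .25 90
python3 - <<'E'
from h import *
f=imaging.grab_frame("wrist"); cv2.imwrite("pics/w1.png",f["color"][:,:,::-1])
P=pts(f)
def box(x,y,r,z0,z1): return P[(abs(P[:,0]-x)<r)&(abs(P[:,1]-y)<r)&(P[:,2]>z0)&(P[:,2]<z1)]
q=box(.458,-.116,.03,.092,.108); print(len(q),q.mean(0),np.ptp(q,axis=0))
for n in("big_cone","rivet_tin","punch","rivet_set"):
    for r in imaging.regions_of(n,"wrist")[:2]:
        p=pts(f,r["region"]); print(n,r["conf"],np.round(r["box"]),np.median(p,0).round(3))
E
```

```text
clock: 4.35
position: [0.4563, 0.2382, 0.2506]
tool_rot: [3.141, -0.001, 1.571]
force: [0.6, 0.1, 0.3]
grip_width: 0.0856
clock: 5.05
position: [0.455, -0.0294, 0.2508]
tool_rot: [3.141, 0.001, 1.564]
force: [-0.1, 1.0, 0.4]
grip_width: 0.0855
t 5.05 pos [ 0.455  -0.0294  0.2508] yaw 89.6 F [-0.1  1.   0.4] w 0.0855
rot [ 0.05  0.06 -0.41] then shift [-86.6   3.    0.8]
528 [ 0.45859913 -0.11418482  0.09812203] [0.02280855 0.02349468 0.00942237]
big_cone 0.9 [328. 294.  53.  78.] [ 0.458 -0.105  0.048]
rivet_tin 0.67 [318. 171.  63.  63.] [0.451 0.01  0.023]
punch 0.68 [484. 171. 112.  33.] [0.612 0.008 0.013]
rivet_set 0.66 [477. 288.  74.  44.] [ 0.62  -0.12   0.022]
rivet_set 0.55 [133. 443.  13.  12.] [ 0.203 -0.335  0.023]
```

View pics/w1.png

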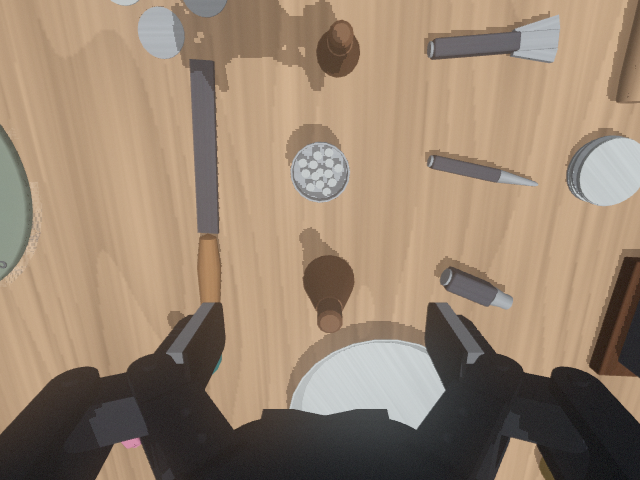

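```bash
python3 -m handwheel '[{"offset":[-43,1.7,0],"rot":[0,0,-0.4],"claw":1},{"offset":[-43,1.8,0],"rot":[0,0,0],"claw":1},{"offset":[0,0,30],"rot":[0,0,0],"claw":1},{"offset":[0,0,30],"rot":[0,0,0],"claw":1},{"offset":[0,0,20],"rot":[0,0,0],"claw":1},{"offset":[0,0,0],"rot":[0,0,0],"claw":1}]'
python3 go.py .4585 -.116 .092 90
python3 - <<'E'
from h import *
f=imaging.grab_frame("wrist"); cv2.imwrite("pics/w2.png",f["color"][:,:,::-1])
P=pts(f)
q=P[(abs(P[:,0]-.4585)<.03)&(abs(P[:,1]+.116)<.03)&(P[:,2]>.098)&(P[:,2]<.108)]; print(len(q),q.mean(0),(q.max(0)+q.min(0))/2,np.ptp(q,axis=0))
E
```

```text
clock: 5.9
position: [0.4582, -0.1091, 0.1684]
tool_rot: [-3.138, -0.0, 1.579]
force: [-0.7, 0.2, 0.2]
grip_width: 0.0853
t 5.9 pos [ 0.4582 -0.1091  0.1684] yaw 90.5 F [-0.7  0.2  0.2] w 0.0853
rot [-0.23 -0.01  0.47] then shift [-6.9  0.3 76.4]
807 [ 0.45881412 -0.11586183  0.09924678] [ 0.45877241 -0.11612833  0.09958037] [0.02171637 0.02131868 0.00314582]
```

View pics/w2.png

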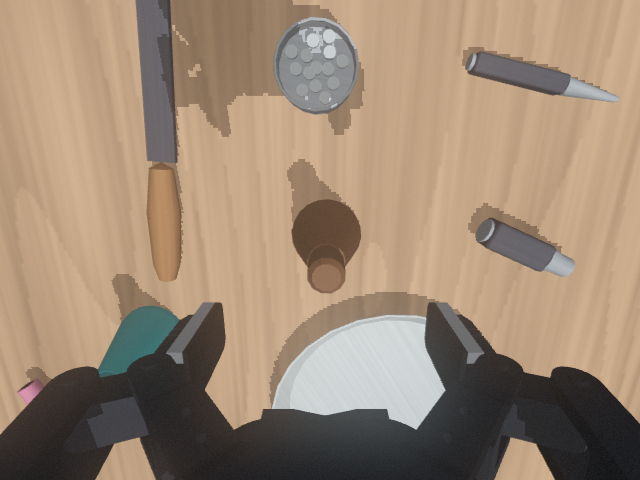

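```bash
python3 -m handwheel '[{"offset":[-7,0.6,25],"rot":[0,0,0.4],"claw":1},{"offset":[0,0,25],"rot":[0,0,0],"claw":1},{"offset":[0,0,15],"rot":[0,0,0],"claw":1},{"offset":[0,0,11],"rot":[0,0,0],"claw":1},{"offset":[0,0,0],"rot":[0,0,0],"claw":1},{"offset":[0,0,0],"rot":[0,0,0],"claw":1}]'
python3 go.py .4588 -.116 .092 90
```

```text
clock: 6.55
position: [0.4603, -0.1171, 0.0952]
tool_rot: [3.141, 0.0, 1.571]
force: [0.5, -0.3, 0.8]
grip_width: 0.0853
t 6.55 pos [ 0.4603 -0.1171  0.0952] yaw 90.0 F [ 0.5 -0.3  0.8] w 0.0853
rot [ 0.06  0.   -0.01] then shift [ 1.1 -1.5  3.2]
```

```bash
python3 -m handwheel '[{"offset":[1,-1.5,2.5],"rot":[0,0,0],"claw":1},{"offset":[0,0,0],"rot":[0,0,0],"claw":0},{"offset":[0,0,0],"rot":[0,0,0],"claw":-1},{"offset":[0,0,0],"rot":[0,0,0],"claw":-1},{"offset":[0,0,0],"rot":[0,0,0],"claw":-1},{"offset":[0,0,0],"rot":[0,0,0],"claw":-1},{"offset":[0,0,0],"rot":[0,0,0],"claw":-1},{"offset":[0,0,0],"rot":[0,0,0],"claw":-1},{"offset":[0,0,0],"rot":[0,0,0],"claw":-1},{"offset":[0,0,0],"rot":[0,0,0],"claw":-1}]' 60
python3 go.py .4588 -.116 .23 90
```

```text
clock: 7.55
position: [0.4586, -0.1162, 0.092]
tool_rot: [3.141, 0.0, 1.57]
force: [-0.1, -0.1, 6.1]
grip_width: 0.0222
t 7.55 pos [ 0.4586 -0.1162  0.092 ] yaw 90.0 F [-0.1 -0.1  6.1] w 0.0222
rot [ 0.04  0.   -0.02] then shift [   0.2    0.2 -138. ]
```

```bash
python3 -m handwheel '[{"offset":[0,0,-15],"rot":[0,0,0],"claw":-1},{"offset":[0,0,-30],"rot":[0,0,0],"claw":-1},{"offset":[0,0,-30],"rot":[0,0,0],"claw":-1},{"offset":[0,0,-30],"rot":[0,0,0],"claw":-1},{"offset":[0,0,-30],"rot":[0,0,0],"claw":-1},{"offset":[0,0,0],"rot":[0,0,0],"claw":-1}]'
python3 -m handwheel '[{"offset":[15,-1,0],"rot":[0,0,0],"claw":-1},{"offset":[30,-2,0],"rot":[0,0,0],"claw":-1},{"offset":[35,-2,0],"rot":[0,0,0],"claw":-1},{"offset":[35,-2,0],"rot":[0,0,0],"claw":-1},{"offset":[35,-2,0],"rot":[0,0,0],"claw":-1},{"offset":[35,-2,0],"rot":[0,0,0],"claw":-1},{"offset":[35,-2,0],"rot":[0,0,0],"claw":-1},{"offset":[30,-2,0],"rot":[0,0,0],"claw":-1},{"offset":[20,-2,0],"rot":[0,0,0],"claw":-1},{"offset":[10,0,0],"rot":[0,0,0],"claw":-1},{"offset":[0,0,0],"rot":[0,0,0],"claw":-1},{"offset":[0,0,0],"rot":[0,0,0],"claw":-1}]'
python3 go.py .4234 .304 .23 90
python3 - <<'E'
from h import *
f=imaging.grab_frame("wrist"); cv2.imwrite("pics/w3.png",f["color"][:,:,::-1])
P=pts(f)
def pca(t):
    m=t.mean(0); w,V=np.linalg.eigh(np.cov((t-m).T)); a=V[:,1]; return m,a
for x0 in(.466,.548):
    q=P[(abs(P[:,0]-x0)<.014)&(abs(P[:,1]-.31)<.065)&(P[:,2]>.0085)&(P[:,2]<.0135)][:,:2]
    if len(q)>9: m,a=pca(q); print("rib",len(q),m.round(4),np.degrees(np.arctan(-a[0]/a[1])).round(2))
q=P[(P[:,1]>.25)&(P[:,1]<.37)&(P[:,2]>.0195)&(P[:,2]<.027)][:,:2]
for lo,hi in((.36,.40),(.60,.66)):
    t=q[(q[:,0]>lo)&(q[:,0]<hi)]
    if len(t)>9: m,a=pca(t); print("short wall",len(t),m.round(4),np.degrees(np.arctan(-a[0]/a[1])).round(2))
q=P[(P[:,0]>.38)&(P[:,0]<.61)&(P[:,2]>.0195)&(P[:,2]<.026)&(abs(P[:,1]-.31)<.1)][:,:2]
for lo,hi in((.2,.27),(.35,.42)):
    t=q[(q[:,1]>lo)&(q[:,1]<hi)]
    if len(t)>9: m,a=pca(t); print("long wall",len(t),m.round(4),np.degrees(np.arctan(a[1]/a[0])).round(2))
E
```

```text
clock: 8.15
position: [0.4595, -0.1165, 0.2296]
tool_rot: [3.137, -0.0, 1.57]
force: [0.4, 0.3, -2.7]
grip_width: 0.022
clock: 9.35
position: [0.4414, 0.1627, 0.2264]
tool_rot: [-3.141, 0.001, 1.57]
force: [1.1, -0.6, -2.7]
grip_width: 0.0222
t 9.35 pos [0.4414 0.1627 0.2264] yaw 89.9 F [ 1.1 -0.6 -2.7] w 0.0222
rot [-0.03  0.04 -0.07] then shift [141.3 -18.   -3.6]
rib 573 [0.4663 0.2982] 6.06
rib 645 [0.55   0.2985] 6.11
short wall 764 [0.3807 0.297 ] 3.21
short wall 778 [0.6339 0.2988] 6.08
long wall 1735 [0.4791 0.2325] 0.83
```

View pics/w3.png

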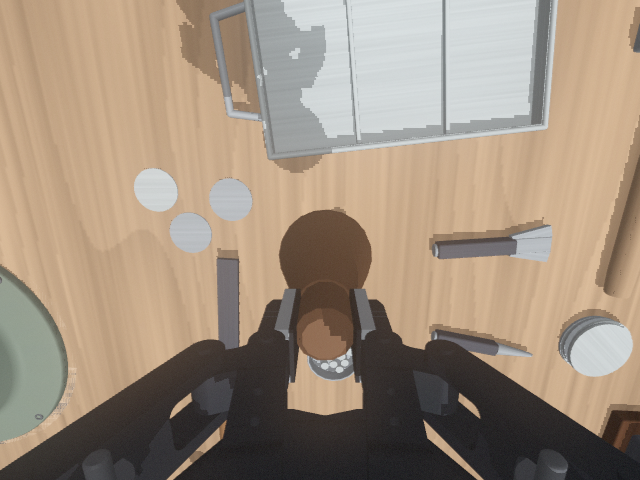

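```bash
python3 -m handwheel '[{"offset":[20,-3,0],"rot":[0,0,0],"claw":-1},{"offset":[30,-3,0],"rot":[0,0,0],"claw":-1},{"offset":[30,-4,0],"rot":[0,0,0],"claw":-1},{"offset":[30,-4,0],"rot":[0,0,0],"claw":-1},{"offset":[20,-4,0],"rot":[0,0,0],"claw":-1},{"offset":[11,0,0],"rot":[0,0,0],"claw":-1},{"offset":[0,0,0],"rot":[0,0,0],"claw":-1},{"offset":[0,0,0],"rot":[0,0,0],"claw":-1}]'
python3 go.py .4237 .3038 .103 90
```

```text
clock: 10.2
position: [0.424, 0.3033, 0.2268]
tool_rot: [3.142, 0.001, 1.569]
force: [0.1, -1.0, -3.1]
grip_width: 0.0223
t 10.2 pos [0.424  0.3033 0.2268] yaw 89.9 F [ 0.1 -1.  -3.1] w 0.0223
rot [ 0.    0.04 -0.11] then shift [  0.5  -0.3 123.8]
```

```bash
python3 -m handwheel '[{"offset":[0,0,20],"rot":[0,0,0],"claw":-1},{"offset":[0,0,35],"rot":[0,0,0],"claw":-1},{"offset":[0,0,35],"rot":[0,0,0],"claw":-1},{"offset":[0,0,20],"rot":[0,0,0],"claw":-1},{"offset":[0,0,10],"rot":[0,0,0],"claw":-1},{"offset":[0,0,0],"rot":[0,0,0],"claw":-1},{"offset":[0,0,0],"rot":[0,0,0],"claw":-1}]'
python3 go.py .4237 .3038 .096 90; python3 - <<'E'
from h import *
f=imaging.grab_frame("side"); cv2.imwrite("pics/s3.png",cv2.resize(f["color"][280:440,180:440,::-1],None,fx=3,fy=3))
E
```

```text
clock: 10.9
position: [0.4241, 0.3045, 0.1077]
tool_rot: [3.141, -0.001, 1.57]
force: [0.7, -1.0, -2.8]
grip_width: 0.0221
t 10.9 pos [0.4241 0.3045 0.1077] yaw 89.9 F [ 0.7 -1.  -2.8] w 0.0221
rot [ 0.05 -0.03 -0.07] then shift [-0.7 -0.4 11.7]
```

View pics/s3.png

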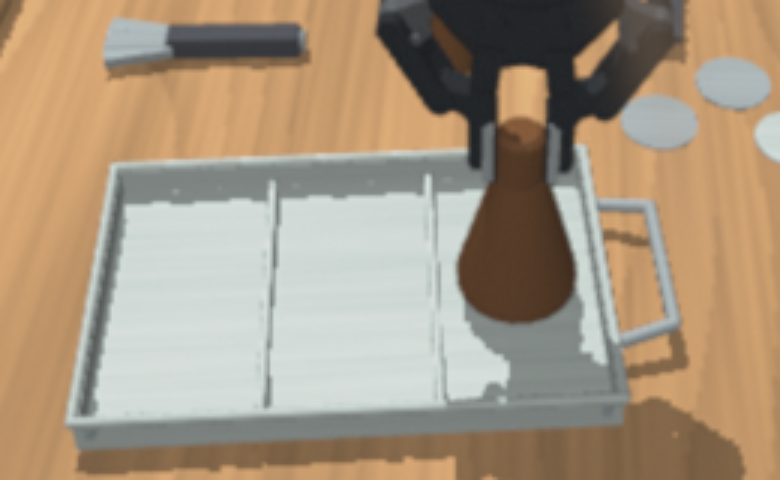

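```bash
python3 -m handwheel '[{"offset":[0,0,5],"rot":[0,0,0],"claw":-1},{"offset":[0,0,4],"rot":[0,0,0],"claw":-1},{"offset":[0,0,0],"rot":[0,0,0],"claw":-1},{"offset":[0,0,0],"rot":[0,0,0],"claw":-1}]'
python3 -m handwheel '[{"offset":[0,0,1],"rot":[0,0,0],"claw":-1},{"offset":[0,0,0.5],"rot":[0,0,0],"claw":-1},{"offset":[0,0,0],"rot":[0,0,0],"claw":-1}]'
```

```text
clock: 11.35
position: [0.4234, 0.3048, 0.0978]
tool_rot: [-3.141, 0.0, 1.571]
force: [0.3, 0.1, -2.2]
grip_width: 0.0222
clock: 11.65
position: [0.4234, 0.3048, 0.0963]
tool_rot: [-3.142, 0.0, 1.57]
force: [-0.3, -0.2, -2.8]
grip_width: 0.0219
```

```bash
python3 -m handwheel '[{"offset":[0,0,0.7],"rot":[0,0,0],"claw":-1},{"offset":[0,0,0],"rot":[0,0,0],"claw":-1}]'; python3 -m handwheel '[{"offset":[0,0,0.7],"rot":[0,0,0],"claw":-1},{"offset":[0,0,0],"rot":[0,0,0],"claw":-1}]'
```

```text
clock: 11.85
position: [0.4234, 0.3048, 0.0955]
tool_rot: [-3.142, 0.0, 1.57]
force: [0.0, -0.3, -2.9]
grip_width: 0.0216
clock: 12.05
position: [0.4237, 0.3049, 0.0951]
tool_rot: [3.141, -0.0, 1.57]
force: [0.7, -1.0, 1.5]
grip_width: 0.0223
```

```bash
python3 -m handwheel '[{"offset":[0,0,0],"rot":[0,0,0],"claw":-0.3},{"offset":[0,0,0],"rot":[0,0,0],"claw":-0.1},{"offset":[0,0,0],"rot":[0,0,0],"claw":0.2},{"offset":[0,0,0],"rot":[0,0,0],"claw":1},{"offset":[0,0,0],"rot":[0,0,0],"claw":1},{"offset":[0,0,0],"rot":[0,0,0],"claw":1},{"offset":[0,0,-20],"rot":[0,0,0],"claw":1},{"offset":[0,0,-40],"rot":[0,0,0],"claw":1},{"offset":[0,0,-40],"rot":[0,0,0],"claw":1},{"offset":[0,0,-40],"rot":[0,0,0],"claw":1},{"offset":[0,0,0],"rot":[0,0,0],"claw":1}]'
python3 go.py .595 .013 .2 167.5; python3 - <<'E'
from h import *
f=imaging.grab_frame("wrist"); cv2.imwrite("pics/w4.png",f["color"][:,:,::-1])
P=pts(f)
q=P[(abs(P[:,0]-.4235)<.03)&(abs(P[:,1]-.304)<.03)&(P[:,2]>.1005)&(P[:,2]<.11)]; print(len(q),q.mean(0),(q.max(0)+q.min(0))/2,np.ptp(q,axis=0))
E
```

```text
clock: 13.15
position: [0.425, 0.3058, 0.2394]
tool_rot: [3.137, -0.005, 1.57]
force: [1.1, -0.1, 0.2]
grip_width: 0.0852
t 13.15 pos [0.425  0.3058 0.2394] yaw 90.0 F [ 1.1 -0.1  0.2] w 0.0852
rot [ 4.200e-01 -6.000e-02 -7.754e+01] then shift [-229.3 -249.1   39.4]
536 [0.42383391 0.30513126 0.10213744] [0.42401011 0.30502639 0.10239673] [0.02134955 0.02215004 0.00379092]
```

View pics/w4.png

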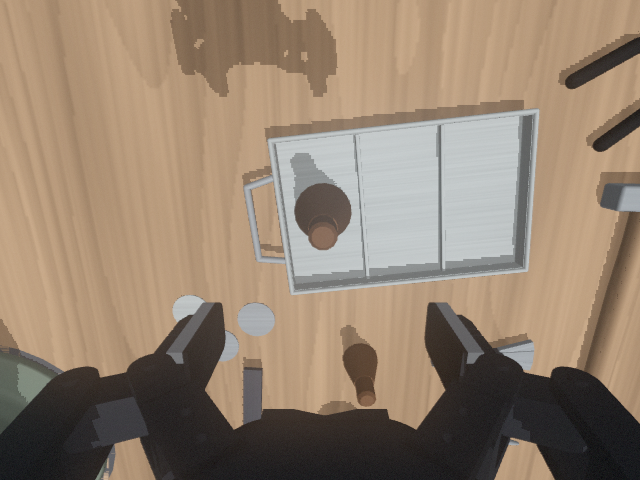

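```bash
python3 -m handwheel '[{"offset":[-20,12,0],"rot":[0,0,0],"claw":1},{"offset":[-40,24,0],"rot":[0,0,0],"claw":1},{"offset":[-40,24,0],"rot":[0,0,0],"claw":1},{"offset":[-40,24,0],"rot":[0,0,0],"claw":1},{"offset":[-40,24,0],"rot":[0,0,0],"claw":1},{"offset":[-40,24,0],"rot":[0,0,0],"claw":1},{"offset":[-40,24,0],"rot":[0,0,0],"claw":1},{"offset":[-15,10,0],"rot":[0,0,0],"claw":1},{"offset":[0,0,0],"rot":[0,0,0],"claw":1}]'
python3 -m handwheel '[{"offset":[0,0,0],"rot":[0,0,-7.75],"claw":1},{"offset":[0,0,0],"rot":[0,0,-7.75],"claw":1},{"offset":[0,0,0],"rot":[0,0,-7.75],"claw":1},{"offset":[0,0,0],"rot":[0,0,-7.75],"claw":1},{"offset":[0,0,0],"rot":[0,0,-7.75],"claw":1},{"offset":[0,0,0],"rot":[0,0,-7.75],"claw":1},{"offset":[0,0,0],"rot":[0,0,-7.75],"claw":1},{"offset":[0,0,0],"rot":[0,0,-7.75],"claw":1},{"offset":[0,0,0],"rot":[0,0,-7.75],"claw":1},{"offset":[0,0,0],"rot":[0,0,-7.75],"claw":1},{"offset":[0,0,0],"rot":[0,0,0],"claw":1}]'
cat > tool.py <<'E'
# tool.py name x y h : fit the shank top of a lying tool in the wrist picture
import sys
from h import *
n,x,y,h,r,tag=sys.argv[1],*map(float,sys.argv[2:6]),sys.argv[6]
f=imaging.grab_frame("wrist"); cv2.imwrite(f"pics/{tag}.png",f["color"][:,:,::-1]); P=pts(f)
q=P[(abs(P[:,0]-x)<r)&(abs(P[:,1]-y)<r)&(P[:,2]>h-.003)&(P[:,2]<h+.005)][:,:2]
m=q.mean(0); w,V=np.linalg.eigh(np.cov((q-m).T)); a=V[:,1]*np.sign(V[0,1]); e=(q-m)@a; p=(q-m)@np.array([-a[1],a[0]])
print("topface",len(q),m.round(4),"yaw",np.degrees(np.arctan2(a[1],a[0])).round(2),"along",np.percentile(e,[1,99]).round(4),"across",np.percentile(p,[1,99]).round(4))
for s in imaging.regions_of(n,"wrist")[:2]:
    g=pts(f,s["region"]); R=cv2.minAreaRect((g[:,:2]*1000).astype(np.float32)); print(n,round(s["conf"],2),np.round(s["box"]),"rect",np.round(R[0],1),np.round(R[1],1),round(R[2],1),"z98",np.percentile(g[:,2],98).round(4))
E
python3 go.py .602 .0118 .1 167.7; python3 tool.py punch .595 .0132 .014 .03 w5
```

```text
clock: 14.1
position: [0.5898, 0.0265, 0.2336]
tool_rot: [-3.14, 0.002, 1.566]
force: [-0.7, 0.9, -0.3]
grip_width: 0.0853
clock: 15.2
position: [0.5886, 0.0308, 0.2341]
tool_rot: [3.141, -0.001, 2.927]
force: [-0.6, 0.3, 0.6]
grip_width: 0.0855
t 15.2 pos [0.5886 0.0308 0.2341] yaw 167.7 F [-0.6  0.3  0.6] w 0.0855
rot [ 0.02 -0.08 -0.01] then shift [-17.1 -15.7 134.1]
topface 769 [0.5944 0.0121] yaw -12.64 along [-0.0286  0.0306] across [-0.0068  0.0065]
```

View pics/w5.png

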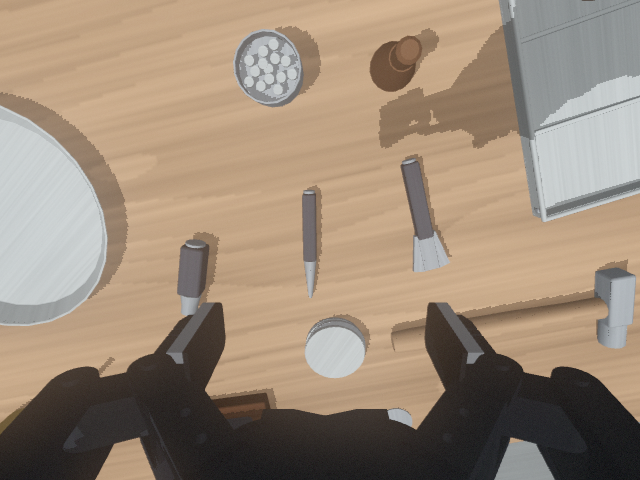

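```bash
python3 go.py .6055 .0097 .1 167.5; python3 -m handwheel '[{"offset":[-10.5,-8.5,30],"rot":[0,0,0],"claw":1},{"offset":[-10.5,-8.5,30],"rot":[0,0,0.2],"claw":1},{"offset":[0,0,30],"rot":[0,0,0],"claw":0.5},{"offset":[0,0,30],"rot":[0,0,0],"claw":0.3},{"offset":[0,0,14],"rot":[0,0,0],"claw":0.3},{"offset":[0,0,0],"rot":[0,0,0],"claw":0.3},{"offset":[0,0,0],"rot":[0,0,0],"claw":0.3}]'
python3 go.py .6055 .0097 .022 167.5;  python3 tool.py punch .595 .0121 .014 .03 w6
```

```text
t 15.3 pos [0.5889 0.0304 0.2344] yaw 167.3 F [-0.2 -0.1  0.5] w 0.0851
rot [ 0.   -0.06 -0.22] then shift [-20.7 -16.6 134.4]
clock: 16.0
position: [0.6065, 0.0088, 0.1018]
tool_rot: [3.142, 0.001, 2.919]
force: [-0.5, -0.1, 0.4]
grip_width: 0.0555
t 16.0 pos [0.6065 0.0088 0.1018] yaw 167.2 F [-0.5 -0.1  0.4] w 0.0555
rot [ 0.    0.04 -0.28] then shift [ 1.2  0.6 79.8]
topface 1959 [0.5942 0.0121] yaw -12.69 along [-0.0286  0.031 ] across [-0.0068  0.0069]
punch 0.59 [327. 269.  28. 165.] rect [623.1   6.1] [ 15.4 122.4] 77.9 z98 0.0146
```

View pics/w6.png

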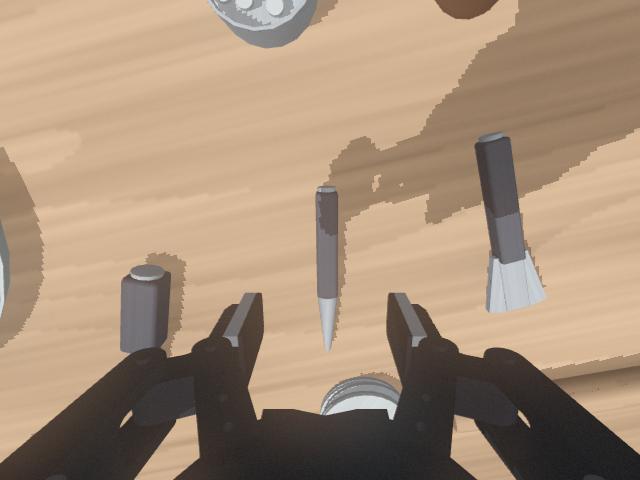

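```bash
python3 -m handwheel '[{"offset":[0,0.5,30],"rot":[0,0,0],"claw":0.3},{"offset":[0,0,25],"rot":[0,0,0],"claw":0.3},{"offset":[0,0,14],"rot":[0,0,0],"claw":0.1},{"offset":[0,0,7],"rot":[0,0,0],"claw":0.1},{"offset":[0,0,0],"rot":[0,0,0],"claw":0.1},{"offset":[0,0,0],"rot":[0,0,0],"claw":0.1}]'
python3 go.py .6065 .0095 .0215 167.4
```

```text
clock: 16.7
position: [0.6069, 0.0091, 0.0259]
tool_rot: [3.141, 0.001, 2.919]
force: [-0.6, 0.8, 0.3]
grip_width: 0.0471
t 16.7 pos [0.6069 0.0091 0.0259] yaw 167.3 F [-0.6  0.8  0.3] w 0.0471
rot [ 0.02  0.07 -0.13] then shift [0.4 0.3 4.4]
```

```bash
python3 -m handwheel '[{"offset":[0,0.3,4],"rot":[0,0,0],"claw":-0.2},{"offset":[0,0,0],"rot":[0,0,0],"claw":-1},{"offset":[0,0,0],"rot":[0,0,0],"claw":-1},{"offset":[0,0,0],"rot":[0,0,0],"claw":-1},{"offset":[0,0,0],"rot":[0,0,0],"claw":-1},{"offset":[0,0,0],"rot":[0,0,0],"claw":-1},{"offset":[0,0,0],"rot":[0,0,0],"claw":-1},{"offset":[0,0,0],"rot":[0,0,0],"claw":-1}]' 60
python3 go.py .6065 .0095 .12 167.4
```

```text
clock: 17.5
position: [0.6065, 0.0094, 0.0214]
tool_rot: [3.141, 0.0, 2.919]
force: [-1.5, 1.4, 6.5]
grip_width: 0.0126
t 17.5 pos [0.6065 0.0094 0.0214] yaw 167.3 F [-1.5  1.4  6.5] w 0.0126
rot [ 0.01  0.02 -0.13] then shift [  0.    0.1 -98.6]
```

```bash
python3 -m handwheel '[{"offset":[0,0,-15],"rot":[0,0,0],"claw":-1},{"offset":[0,0,-30],"rot":[0,0,0],"claw":-1},{"offset":[0,0,-35],"rot":[0,0,0],"claw":-1},{"offset":[0,0,-35],"rot":[0,0,0],"claw":-1},{"offset":[0,0,-35],"rot":[0,0,0],"claw":-1},{"offset":[0,0,-10],"rot":[0,0,0],"claw":-1},{"offset":[0,0,0],"rot":[0,0,0],"claw":-1}]'
python3 -m handwheel '[{"offset":[0,0,0],"rot":[0,0,5],"claw":-1},{"offset":[0,0,0],"rot":[0,0,7.5],"claw":-1},{"offset":[0,0,0],"rot":[0,0,7.5],"claw":-1},{"offset":[0,0,0],"rot":[0,0,7.5],"claw":-1},{"offset":[0,0,0],"rot":[0,0,7.5],"claw":-1},{"offset":[0,0,0],"rot":[0,0,7.5],"claw":-1},{"offset":[0,0,0],"rot":[0,0,7.5],"claw":-1},{"offset":[0,0,0],"rot":[0,0,7.5],"claw":-1},{"offset":[0,0,0],"rot":[0,0,7.5],"claw":-1},{"offset":[0,0,0],"rot":[0,0,6.3],"claw":-1},{"offset":[0,0,0],"rot":[0,0,0],"claw":-1}]'
python3 go.py .512 .337 .18 96
python3 - <<'E'
from h import *
f=imaging.grab_frame("side"); cv2.imwrite("pics/s7.png",f["color"][:,:,::-1])
s=status.observe(); T=s["position"]; P=pts(f)
for k in range(-2,12):
    q=P[(P[:,2]>T[2]+k*.01)&(P[:,2]<T[2]+k*.01+.01)&(abs(P[:,0]-T[0])<.12)&(abs(P[:,1]-T[1])<.12)]-T
    if len(q)>5: print(k*10,"x",q[:,0].min().round(3),q[:,0].max().round(3),"y",q[:,1].min().round(3),q[:,1].max().round(3))
    w=q[abs(q[:,0])>.055]; 
    if len(w)>3: print("    beyond 55: y",w[:,1].min().round(3),w[:,1].max().round(3))
E
```

```text
clock: 18.2
position: [0.607, 0.0094, 0.1831]
tool_rot: [3.141, 0.003, 2.919]
force: [-0.4, -0.4, -2.1]
grip_width: 0.0124
clock: 19.3
position: [0.6056, 0.0095, 0.1796]
tool_rot: [-3.139, 0.001, 1.673]
force: [0.0, 0.1, -1.3]
grip_width: 0.0125
t 19.3 pos [0.6056 0.0095 0.1796] yaw 95.9 F [ 0.   0.1 -1.3] w 0.0125
rot [-0.13  0.04 -0.13] then shift [335.5 -58.9  -0.4]
-20 x -0.019 0.015 y -0.073 0.047
-10 x -0.022 0.016 y -0.05 0.045
0 x -0.023 0.017 y -0.01 0.015
10 x -0.021 0.019 y -0.011 0.014
20 x -0.04 0.035 y -0.013 0.017
30 x -0.046 0.039 y -0.015 0.018
40 x -0.052 0.048 y -0.017 0.021
50 x -0.058 0.054 y -0.014 0.022
    beyond 55: y 0.003 0.009
60 x -0.065 0.059 y -0.009 0.021
    beyond 55: y 0.003 0.019
70 x -0.065 0.062 y -0.018 0.023
    beyond 55: y -0.018 0.02
80 x -0.054 0.05 y -0.009 0.023
90 x -0.044 0.039 y -0.012 0.017
100 x -0.039 0.034 y -0.001 0.038
110 x -0.039 0.034 y -0.007 0.041
```

View pics/s7.png

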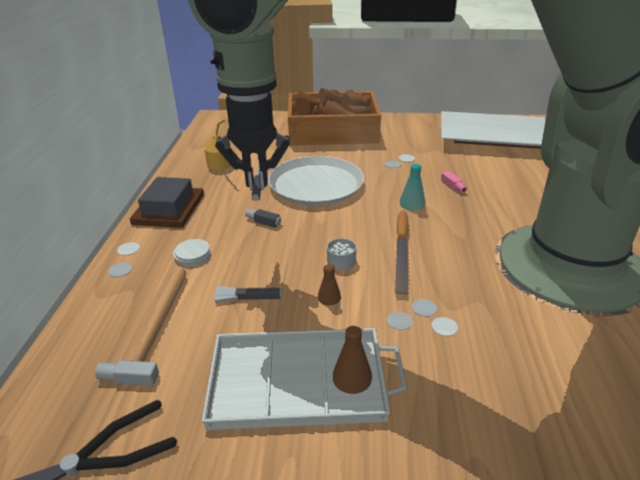

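```bash
python3 go.py .5094 .3329 .18 96;  python3 -m handwheel '[{"offset":[15,-3,0],"rot":[0,0,0],"claw":-1},{"offset":[35,-6,0],"rot":[0,0,0],"claw":-1},{"offset":[35,-6,0],"rot":[0,0,0],"claw":-1},{"offset":[35,-6,0],"rot":[0,0,0],"claw":-1},{"offset":[35,-6,0],"rot":[0,0,0],"claw":-1},{"offset":[35,-6,0],"rot":[0,0,0],"claw":-1},{"offset":[35,-6,0],"rot":[0,0,0],"claw":-1},{"offset":[35,-7,0],"rot":[0,0,0],"claw":-1},{"offset":[35,-7,0],"rot":[0,0,0],"claw":-1},{"offset":[26,-7,0],"rot":[0,0,0],"claw":-1},{"offset":[10,-2,0],"rot":[0,0,0],"claw":-1},{"offset":[0,0,0],"rot":[0,0,0],"claw":-1}]'
python3 go.py .5094 .3329 .08 96
python3 - <<'E'
from h import *
f=imaging.grab_frame("wrist"); cv2.imwrite("pics/w7.png",f["color"][:,:,::-1])
E
```

```text
t 19.35 pos [0.6057 0.0095 0.1798] yaw 96.1 F [-0.4 -0.  -1.3] w 0.0125
rot [-0.11  0.04  0.13] then shift [ 3.317e+02 -6.200e+01 -2.000e-01]
clock: 20.55
position: [0.509, 0.3338, 0.1805]
tool_rot: [-3.141, -0.0, 1.68]
force: [0.1, 0.4, -1.9]
grip_width: 0.012
t 20.55 pos [0.509  0.3338 0.1805] yaw 96.2 F [ 0.1  0.4 -1.9] w 0.012
rot [-0.04 -0.01  0.23] then shift [ -0.9   0.3 100.5]
```

View pics/w7.png

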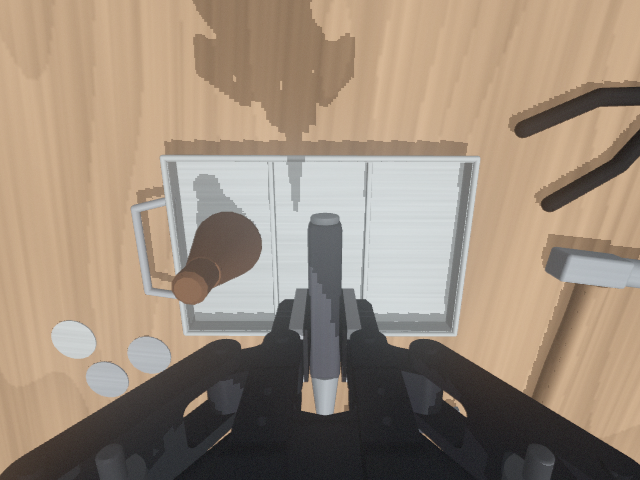

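```bash
python3 -m handwheel '[{"offset":[0,0,25],"rot":[0,0,0],"claw":-1},{"offset":[0,0,30],"rot":[0,0,0],"claw":-1},{"offset":[0,0,30],"rot":[0,0,0],"claw":-1},{"offset":[0,0,30],"rot":[0,0,0],"claw":-1},{"offset":[0,0,20],"rot":[0,0,0],"claw":-1},{"offset":[0,0,13],"rot":[0,0,0],"claw":-1},{"offset":[0,0,0],"rot":[0,0,0],"claw":-1},{"offset":[0,0,0],"rot":[0,0,0],"claw":-1}]'
python3 -m handwheel '[{"offset":[0,0,4],"rot":[0,0,0],"claw":-1},{"offset":[0,0,0],"rot":[0,0,0],"claw":-1}]'
```

```text
clock: 21.4
position: [0.5109, 0.3316, 0.0336]
tool_rot: [3.141, -0.0, 1.675]
force: [-0.8, 0.4, -1.3]
grip_width: 0.0119
clock: 21.6
position: [0.5103, 0.3323, 0.0293]
tool_rot: [3.141, -0.0, 1.675]
force: [0.6, 0.9, -1.7]
grip_width: 0.0123
```

```bash
python3 -m handwheel '[{"offset":[0,0,3],"rot":[0,0,0],"claw":-1},{"offset":[0,0,1],"rot":[0,0,0],"claw":-1},{"offset":[0,0,0],"rot":[0,0,0],"claw":-1}]'
python3 -m handwheel '[{"offset":[0,0,0.6],"rot":[0,0,0],"claw":-1},{"offset":[0,0,0],"rot":[0,0,0],"claw":-1}]'; python3 -m handwheel '[{"offset":[0,0,0.6],"rot":[0,0,0],"claw":-1},{"offset":[0,0,0],"rot":[0,0,0],"claw":-1}]'
```

```text
clock: 21.9
position: [0.5101, 0.3321, 0.0248]
tool_rot: [-3.141, 0.0, 1.675]
force: [-0.3, -0.0, -1.0]
grip_width: 0.0125
clock: 22.1
position: [0.5102, 0.3322, 0.0244]
tool_rot: [3.141, -0.0, 1.675]
force: [-0.7, 0.9, 0.5]
grip_width: 0.0124
clock: 22.3
position: [0.5103, 0.3322, 0.0244]
tool_rot: [3.142, -0.0, 1.675]
force: [-4.2, -0.9, 13.2]
grip_width: 0.012
```

```bash
python3 -m handwheel '[{"offset":[0,0,-0.5],"rot":[0,0,0],"claw":-1},{"offset":[0,0,0],"rot":[0,0,0],"claw":-0.6},{"offset":[0,0,0],"rot":[0,0,0],"claw":-0.4},{"offset":[0,0,0],"rot":[0,0,0],"claw":-0.2},{"offset":[0,0,0],"rot":[0,0,0],"claw":-0.2},{"offset":[0,0,-15],"rot":[0,0,0],"claw":-0.2},{"offset":[0,0,-30],"rot":[0,0,0],"claw":-0.2},{"offset":[0,0,-40],"rot":[0,0,0],"claw":-0.2},{"offset":[0,0,-40],"rot":[0,0,0],"claw":0},{"offset":[0,0,-40],"rot":[0,0,0],"claw":1},{"offset":[0,0,-40],"rot":[0,0,0],"claw":1},{"offset":[0,0,0],"rot":[0,0,0],"claw":1}]'
python3 go.py .625 -.125 .23 156
python3 - <<'E'
from h import *
f=imaging.grab_frame("wrist"); cv2.imwrite("pics/w8.png",f["color"][:,:,::-1])
E
```

```text
clock: 23.5
position: [0.512, 0.3328, 0.2355]
tool_rot: [3.135, -0.004, 1.674]
force: [-0.2, -0.3, -0.7]
grip_width: 0.0835
t 23.5 pos [0.512  0.3328 0.2355] yaw 95.9 F [-0.2 -0.3 -0.7] w 0.0835
rot [ 4.800e-01 -3.000e-02 -6.006e+01] then shift [-289.4 -372.2    5.5]
```

View pics/w8.png

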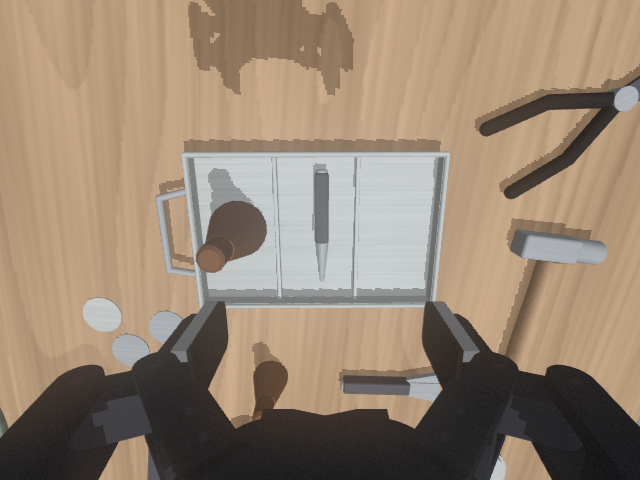

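```bash
python3 -m handwheel '[{"offset":[0,0,0],"rot":[0,0,-7.5],"claw":1},{"offset":[0,0,0],"rot":[0,0,-7.5],"claw":1},{"offset":[0,0,0],"rot":[0,0,-7.5],"claw":1},{"offset":[0,0,0],"rot":[0,0,-7.5],"claw":1},{"offset":[0,0,0],"rot":[0,0,-7.5],"claw":1},{"offset":[0,0,0],"rot":[0,0,-7.5],"claw":1},{"offset":[0,0,0],"rot":[0,0,-7.5],"claw":1},{"offset":[0,0,0],"rot":[0,0,-7.5],"claw":1}]'
python3 -m handwheel '[{"offset":[-15,-19,0],"rot":[0,0,0],"claw":1},{"offset":[-28,-36,0],"rot":[0,0,0],"claw":1},{"offset":[-28,-36,0],"rot":[0,0,0],"claw":1},{"offset":[-28,-36,0],"rot":[0,0,0],"claw":1},{"offset":[-28,-36,0],"rot":[0,0,0],"claw":1},{"offset":[-28,-36,0],"rot":[0,0,0],"claw":1},{"offset":[-28,-36,0],"rot":[0,0,0],"claw":1},{"offset":[-28,-36,0],"rot":[0,0,0],"claw":1},{"offset":[-28,-36,0],"rot":[0,0,0],"claw":1},{"offset":[-28,-36,0],"rot":[0,0,0],"claw":1},{"offset":[-20,-27,0],"rot":[0,0,0],"claw":1},{"offset":[0,0,0],"rot":[0,0,0],"claw":1}]'
python3 go.py .62 -.12 .13 156
python3 tool.py rivet_set .615 -.118 .024 .03 w9
```

```text
clock: 24.35
position: [0.5098, 0.3318, 0.229]
tool_rot: [-3.141, -0.0, 2.728]
force: [-0.0, 0.1, 0.2]
grip_width: 0.0854
clock: 25.55
position: [0.6211, -0.1284, 0.2289]
tool_rot: [-3.139, 0.0, 2.716]
force: [-0.0, 0.4, -0.5]
grip_width: 0.0851
t 25.55 pos [ 0.6211 -0.1284  0.2289] yaw 155.6 F [-0.   0.4 -0.5] w 0.0851
rot [-0.15  0.01 -0.38] then shift [ 4.4  7.2 98.9]
topface 1342 [ 0.6176 -0.1212] yaw -24.2 along [-0.0267  0.0283] across [-0.0116  0.0117]
rivet_set 0.79 [334. 217.  26.  83.] rect [ 631.5 -126.5] [26.5 89.4] 65.3 z98 0.0247
```

View pics/w9.png

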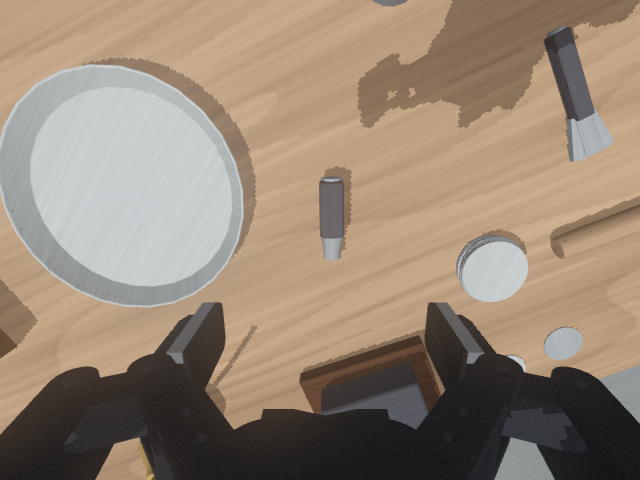

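```bash
python3 go.py .6222 -.1233 .13 155.8; python3 -m handwheel '[{"offset":[0.5,5,30],"rot":[0,0,0],"claw":0.6},{"offset":[0.5,0,30],"rot":[0,0,0],"claw":0.4},{"offset":[0,0,40],"rot":[0,0,0],"claw":0.4},{"offset":[0,0,30],"rot":[0,0,0],"claw":0.4},{"offset":[0,0,0],"rot":[0,0,0],"claw":0.4},{"offset":[0,0,0],"rot":[0,0,0],"claw":0.4}]'
python3 go.py .6222 -.1233 .022 155.8
python3 tool.py rivet_set .6176 -.1212 .024 .03 w10
```

```text
t 25.65 pos [ 0.6212 -0.1233  0.2288] yaw 155.9 F [0.3 1.  0.5] w 0.0855
rot [-0.02 -0.06  0.09] then shift [-0.9  0.4 98.8]
clock: 26.25
position: [0.6229, -0.1168, 0.0999]
tool_rot: [3.142, -0.0, 2.723]
force: [0.1, -0.3, 0.0]
grip_width: 0.0599
t 26.25 pos [ 0.6229 -0.1168  0.0999] yaw 156.0 F [ 0.1 -0.3  0. ] w 0.0599
rot [ 0.   -0.02  0.24] then shift [-2.  -6.2 77.9]
topface 3287 [ 0.6176 -0.1211] yaw -23.64 along [-0.0281  0.031 ] across [-0.0114  0.0112]
rivet_set 0.9 [318. 267.  43. 133.] rect [ 634.3 -128.8] [27.3 96.6] 67.0 z98 0.0245
```

```bash
python3 -m handwheel '[{"offset":[-2,-6,10],"rot":[0,0,0],"claw":0.3},{"offset":[0,0,20],"rot":[0,0,0],"claw":0.3},{"offset":[0,0,20],"rot":[0,0,0],"claw":0.3},{"offset":[0,0,15],"rot":[0,0,0],"claw":0.3},{"offset":[0,0,8],"rot":[0,0,0],"claw":0.3},{"offset":[0,0,0],"rot":[0,0,0],"claw":0.3},{"offset":[0,0,0],"rot":[0,0,0],"claw":0.3}]'
python3 go.py .6222 -.1233 .022 156
```

```text
clock: 27.05
position: [0.6225, -0.1242, 0.0268]
tool_rot: [3.141, 0.001, 2.722]
force: [-0.4, -0.6, -0.2]
grip_width: 0.0552
t 27.05 pos [ 0.6225 -0.1242  0.0268] yaw 156.0 F [-0.4 -0.6 -0.2] w 0.0552
rot [ 0.01  0.04 -0.03] then shift [0.7 0.7 4.8]
```

```bash
python3 -m handwheel '[{"offset":[0.5,0.7,4.5],"rot":[0,0,0],"claw":0},{"offset":[0,0,0],"rot":[0,0,0],"claw":-1},{"offset":[0,0,0],"rot":[0,0,0],"claw":-1},{"offset":[0,0,0],"rot":[0,0,0],"claw":-1},{"offset":[0,0,0],"rot":[0,0,0],"claw":-1},{"offset":[0,0,0],"rot":[0,0,0],"claw":-1},{"offset":[0,0,0],"rot":[0,0,0],"claw":-1},{"offset":[0,0,0],"rot":[0,0,0],"claw":-1}]' 60
python3 go.py .6222 -.1233 .2 156
python3 -m handwheel '[{"offset":[0,0,-15],"rot":[0,0,0],"claw":-1},{"offset":[0,0,-30],"rot":[0,0,0],"claw":-1},{"offset":[0,0,-35],"rot":[0,0,0],"claw":-1},{"offset":[0,0,-35],"rot":[0,0,0],"claw":-1},{"offset":[0,0,-35],"rot":[0,0,0],"claw":-1},{"offset":[0,0,-15],"rot":[0,0,0],"claw":-1},{"offset":[0,0,0],"rot":[0,0,0],"claw":-1}]'
python3 -m handwheel '[{"offset":[0,0,0],"rot":[0,0,5],"claw":-1},{"offset":[0,0,0],"rot":[0,0,7.5],"claw":-1},{"offset":[0,0,0],"rot":[0,0,7.5],"claw":-1},{"offset":[0,0,0],"rot":[0,0,7.5],"claw":-1},{"offset":[0,0,0],"rot":[0,0,7.5],"claw":-1},{"offset":[0,0,0],"rot":[0,0,7.5],"claw":-1},{"offset":[0,0,0],"rot":[0,0,7.5],"claw":-1},{"offset":[0,0,0],"rot":[0,0,5],"claw":-1},{"offset":[0,0,0],"rot":[0,0,5],"claw":-1},{"offset":[0,0,0],"rot":[0,0,0],"claw":-1}]'
python3 go.py .5887 .3272 .19 96
```

```text
clock: 27.85
position: [0.6222, -0.1231, 0.0221]
tool_rot: [3.141, 0.0, 2.722]
force: [-1.5, 0.8, 5.9]
grip_width: 0.0226
t 27.85 pos [ 0.6222 -0.1231  0.0221] yaw 156.0 F [-1.5  0.8  5.9] w 0.0226
rot [ 0.01  0.02 -0.02] then shift [  -0.    -0.2 -177.9]
clock: 28.55
position: [0.6228, -0.1233, 0.189]
tool_rot: [3.14, 0.003, 2.722]
force: [0.7, -0.1, -2.2]
grip_width: 0.0228
clock: 29.55
position: [0.6213, -0.1229, 0.1849]
tool_rot: [-3.139, 0.0, 1.674]
force: [1.2, 0.6, -3.2]
grip_width: 0.0227
t 29.55 pos [ 0.6213 -0.1229  0.1849] yaw 95.9 F [ 1.2  0.6 -3.2] w 0.0227
rot [-0.16  0.01 -0.11] then shift [451.   14.6  -5.1]
```

```bash
python3 -m handwheel '[{"offset":[20,0,0],"rot":[0,0,0],"claw":-1},{"offset":[38,1,0],"rot":[0,0,0],"claw":-1},{"offset":[40,1,0],"rot":[0,0,0],"claw":-1},{"offset":[40,1,0],"rot":[0,0,0],"claw":-1},{"offset":[40,1,0],"rot":[0,0,0],"claw":-1},{"offset":[40,2,0],"rot":[0,0,0],"claw":-1},{"offset":[40,2,0],"rot":[0,0,0],"claw":-1},{"offset":[40,2,0],"rot":[0,0,0],"claw":-1},{"offset":[40,2,0],"rot":[0,0,0],"claw":-1},{"offset":[40,2,0],"rot":[0,0,0],"claw":-1},{"offset":[40,1,0],"rot":[0,0,0],"claw":-1},{"offset":[20,0,0],"rot":[0,0,0],"claw":-1}]'
python3 -m handwheel '[{"offset":[10,0,0],"rot":[0,0,0],"claw":-1},{"offset":[0,0,0],"rot":[0,0,0],"claw":-1},{"offset":[0,0,0],"rot":[0,0,0],"claw":-1}]'
python3 go.py .5887 .3272 .06 96
python3 - <<'E'
from h import *
f=imaging.grab_frame("wrist"); cv2.imwrite("pics/w11.png",f["color"][:,:,::-1])
E
```

```text
clock: 30.75
position: [0.5898, 0.318, 0.1851]
tool_rot: [-3.14, -0.0, 1.681]
force: [-0.3, 0.2, -3.5]
grip_width: 0.0228
clock: 31.05
position: [0.5907, 0.322, 0.1865]
tool_rot: [-3.141, 0.001, 1.674]
force: [0.3, -0.4, -2.4]
grip_width: 0.0226
t 31.05 pos [0.5907 0.322  0.1865] yaw 95.9 F [ 0.3 -0.4 -2.4] w 0.0226
rot [-0.01  0.07 -0.08] then shift [  5.4  -1.5 126.5]
```

View pics/w11.png

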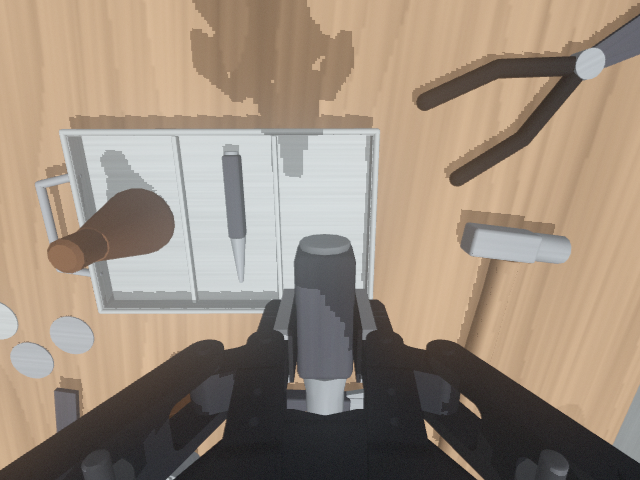

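```bash
python3 -m handwheel '[{"offset":[5,-1.5,25],"rot":[0,0,0],"claw":-1},{"offset":[0,0,30],"rot":[0,0,0],"claw":-1},{"offset":[0,0,35],"rot":[0,0,0],"claw":-1},{"offset":[0,0,30],"rot":[0,0,0],"claw":-1},{"offset":[0,0,20],"rot":[0,0,0],"claw":-1},{"offset":[0,0,12],"rot":[0,0,0],"claw":-1},{"offset":[0,0,0],"rot":[0,0,0],"claw":-1},{"offset":[0,0,0],"rot":[0,0,0],"claw":-1}]'
python3 go.py .5887 .3272 .025 96
```

```text
clock: 31.9
position: [0.589, 0.3283, 0.0357]
tool_rot: [3.141, -0.0, 1.674]
force: [0.2, -0.2, -2.2]
grip_width: 0.0225
t 31.9 pos [0.589  0.3283 0.0357] yaw 95.9 F [ 0.2 -0.2 -2.2] w 0.0225
rot [ 0.06 -0.01 -0.06] then shift [-1.1 -0.4 10.7]
```

```bash
python3 -m handwheel '[{"offset":[0,0,5],"rot":[0,0,0],"claw":-1},{"offset":[0,0,4],"rot":[0,0,0],"claw":-1},{"offset":[0,0,0],"rot":[0,0,0],"claw":-1},{"offset":[0,0,0],"rot":[0,0,0],"claw":-1}]'
python3 -m handwheel '[{"offset":[0,0,0.7],"rot":[0,0,0],"claw":-1},{"offset":[0,0,0],"rot":[0,0,0],"claw":-1}]'; python3 -m handwheel '[{"offset":[0,0,0.6],"rot":[0,0,0],"claw":-1},{"offset":[0,0,0],"rot":[0,0,0],"claw":-1}]'
```

```text
clock: 32.3
position: [0.5883, 0.3289, 0.0258]
tool_rot: [3.141, -0.0, 1.675]
force: [-0.1, -0.4, -2.0]
grip_width: 0.0229
clock: 32.5
position: [0.5884, 0.3289, 0.0251]
tool_rot: [3.141, -0.0, 1.675]
force: [0.0, -0.3, -1.7]
grip_width: 0.0227
clock: 32.7
position: [0.5884, 0.3289, 0.0251]
tool_rot: [3.141, -0.0, 1.675]
force: [-3.8, -0.8, 8.5]
grip_width: 0.0226
```

```bash
python3 -m handwheel '[{"offset":[0,0,-0.3],"rot":[0,0,0],"claw":-1},{"offset":[0,0,0],"rot":[0,0,0],"claw":-0.4},{"offset":[0,0,0],"rot":[0,0,0],"claw":-0.25},{"offset":[0,0,0],"rot":[0,0,0],"claw":-0.15},{"offset":[0,0,0],"rot":[0,0,0],"claw":-0.15},{"offset":[0,0,-15],"rot":[0,0,0],"claw":-0.15},{"offset":[0,0,-30],"rot":[0,0,0],"claw":-0.15},{"offset":[0,0,-40],"rot":[0,0,0],"claw":-0.15},{"offset":[0,0,-40],"rot":[0,0,0],"claw":0},{"offset":[0,0,-40],"rot":[0,0,0],"claw":1},{"offset":[0,0,-40],"rot":[0,0,0],"claw":1},{"offset":[0,0,0],"rot":[0,0,0],"claw":1}]'
python3 go.py .4688 .1215 .23 90
python3 - <<'E'
from h import *
f=imaging.grab_frame("wrist"); cv2.imwrite("pics/w12.png",f["color"][:,:,::-1])
E
```

```text
clock: 33.9
position: [0.5903, 0.3292, 0.2364]
tool_rot: [3.134, -0.004, 1.675]
force: [1.1, 0.3, -0.3]
grip_width: 0.0835
t 33.9 pos [0.5903 0.3292 0.2364] yaw 95.9 F [ 1.1  0.3 -0.3] w 0.0835
rot [ 0.41 -0.23  5.95] then shift [-207.7 -121.5    6.4]
```

View pics/w12.png

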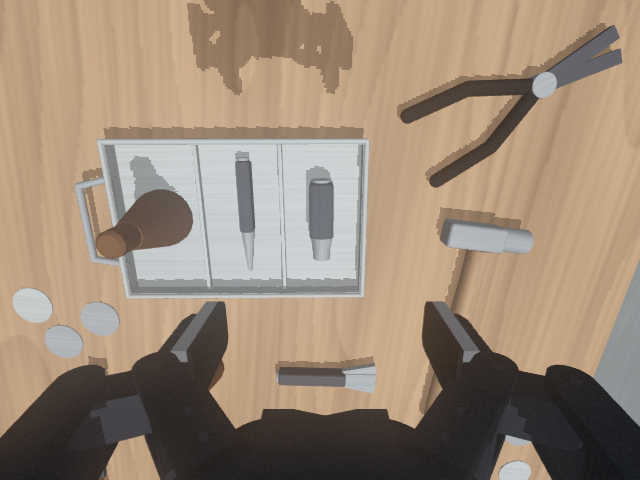

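```bash
python3 -m handwheel '[{"offset":[0,0,0],"rot":[0,0,6],"claw":1},{"offset":[-24,-14,0],"rot":[0,0,0],"claw":1},{"offset":[-36,-21,0],"rot":[0,0,0],"claw":1},{"offset":[-36,-21,0],"rot":[0,0,0],"claw":1},{"offset":[-36,-21,0],"rot":[0,0,0],"claw":1},{"offset":[-36,-21,0],"rot":[0,0,0],"claw":1},{"offset":[-30,-18,20],"rot":[0,0,0],"claw":1},{"offset":[-10,-6,30],"rot":[0,0,0],"claw":1},{"offset":[0,0,20],"rot":[0,0,0],"claw":1},{"offset":[0,0,20],"rot":[0,0,0],"claw":1},{"offset":[0,0,0],"rot":[0,0,0],"claw":1},{"offset":[0,0,0],"rot":[0,0,0],"claw":1}]'
python3 go.py .4688 .1215 .068 90
python3 - <<'E'
from h import *
f=imaging.grab_frame("wrist"); cv2.imwrite("pics/w13.png",f["color"][:,:,::-1])
P=pts(f)
q=P[(abs(P[:,0]-.4688)<.03)&(abs(P[:,1]-.1215)<.03)&(P[:,2]>.0705)&(P[:,2]<.08)]; print(len(q),q.mean(0),(q.max(0)+q.min(0))/2,np.ptp(q,axis=0))
E
```

```text
clock: 35.15
position: [0.4661, 0.1206, 0.14]
tool_rot: [-3.141, 0.0, 1.57]
force: [-0.2, -0.2, 0.1]
grip_width: 0.0853
t 35.15 pos [0.4661 0.1206 0.14  ] yaw 90.0 F [-0.2 -0.2  0.1] w 0.0853
rot [-0.04  0.03 -0.04] then shift [ 0.9  2.7 72. ]
468 [0.46865657 0.12081702 0.07137596] [0.46860693 0.12118541 0.07177787] [0.01668097 0.01710282 0.00255245]
```

View pics/w13.png

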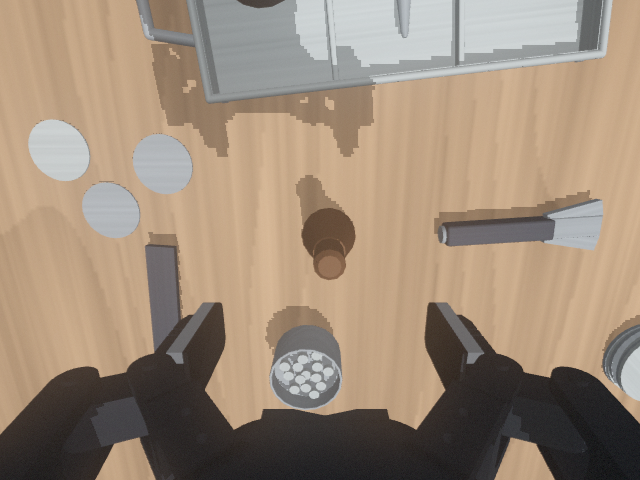

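```bash
python3 -m handwheel '[{"offset":[0.5,2.5,20],"rot":[0,0,0],"claw":0.6},{"offset":[0,0,20],"rot":[0,0,0],"claw":0.4},{"offset":[0,0,18],"rot":[0,0,0],"claw":0.4},{"offset":[0,0,10],"rot":[0,0,0],"claw":0.4},{"offset":[0,0,0],"rot":[0,0,0],"claw":0.4},{"offset":[0,0,0],"rot":[0,0,0],"claw":0.4}]'
python3 go.py .4687 .121 .0685 90
```

```text
clock: 35.8
position: [0.4691, 0.1214, 0.0725]
tool_rot: [3.141, -0.0, 1.57]
force: [0.5, 0.5, -0.0]
grip_width: 0.0598
t 35.8 pos [0.4691 0.1214 0.0725] yaw 90.0 F [ 0.5  0.5 -0. ] w 0.0598
rot [ 0.04 -0.01 -0.03] then shift [-0.4 -0.4  4. ]
```

```bash
python3 -m handwheel '[{"offset":[-0.4,-0.4,4],"rot":[0,0,0],"claw":0},{"offset":[0,0,0],"rot":[0,0,0],"claw":-1},{"offset":[0,0,0],"rot":[0,0,0],"claw":-1},{"offset":[0,0,0],"rot":[0,0,0],"claw":-1},{"offset":[0,0,0],"rot":[0,0,0],"claw":-1},{"offset":[0,0,0],"rot":[0,0,0],"claw":-1},{"offset":[0,0,0],"rot":[0,0,0],"claw":-1},{"offset":[0,0,0],"rot":[0,0,0],"claw":-1}]' 60
python3 -m handwheel '[{"offset":[0,0,-10],"rot":[0,0,0],"claw":-1},{"offset":[0,0,-30],"rot":[0,0,0],"claw":-1},{"offset":[0,0,-30],"rot":[0,0,0],"claw":-1},{"offset":[0,0,-30],"rot":[0,0,0],"claw":-1},{"offset":[0,0,-10],"rot":[0,0,0],"claw":-1},{"offset":[0,0,0],"rot":[0,0,0],"claw":-1}]'
python3 -m handwheel '[{"offset":[-20,2,0],"rot":[0,0,0],"claw":-1},{"offset":[-35,4,0],"rot":[0,0,0],"claw":-1},{"offset":[-38,5,0],"rot":[0,0,0],"claw":-1},{"offset":[-38,5,0],"rot":[0,0,0],"claw":-1},{"offset":[-38,5,0],"rot":[0,0,0],"claw":-1},{"offset":[-38,5,0],"rot":[0,0,0],"claw":-1},{"offset":[-38,5,0],"rot":[0,0,0],"claw":-1},{"offset":[-38,5,0],"rot":[0,0,0],"claw":-1},{"offset":[-38,5,0],"rot":[0,0,0],"claw":-1},{"offset":[-35,4,0],"rot":[0,0,0],"claw":-1},{"offset":[-20,2,0],"rot":[0,0,0],"claw":-1},{"offset":[0,0,0],"rot":[0,0,0],"claw":-1}]'
python3 go.py .5235 -.350 .18 90
python3 - <<'E'
from h import *
from scipy.optimize import least_squares
f=imaging.grab_frame("wrist"); cv2.imwrite("pics/w14.png",f["color"][:,:,::-1]); P=pts(f)
q=P[(P[:,2]>.017)&(P[:,2]<.027)&(abs(np.hypot(P[:,0]-.5235,P[:,1]+.3)-.114)<.02)][:,:2]
s=least_squares(lambda a:np.hypot(*(q-a[:2]).T)-a[2],[.526,-.306,.117],loss="soft_l1",f_scale=.001); print("round",len(q),s.x.round(4))
E
```

```text
clock: 36.6
position: [0.4686, 0.121, 0.0681]
tool_rot: [3.141, -0.0, 1.57]
force: [-0.1, 0.2, 6.0]
grip_width: 0.0177
clock: 37.2
position: [0.4687, 0.1214, 0.1789]
tool_rot: [3.14, -0.001, 1.571]
force: [-0.5, 0.5, -2.4]
grip_width: 0.0177
clock: 38.4
position: [0.514, -0.258, 0.1762]
tool_rot: [-3.14, 0.001, 1.567]
force: [0.4, -0.0, -1.6]
grip_width: 0.018
t 38.4 pos [ 0.514  -0.258   0.1762] yaw 89.8 F [ 0.4 -0.  -1.6] w 0.018
rot [-0.1   0.04 -0.24] then shift [-92.    9.5  -3.8]
round 4771 [ 0.5241 -0.3012  0.1142]
```

View pics/w14.png

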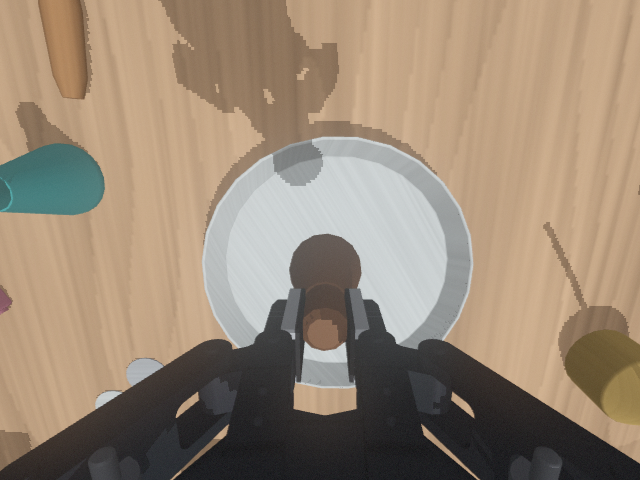

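```bash
python3 -m handwheel '[{"offset":[-25,3,0],"rot":[0,0,0],"claw":-1},{"offset":[-35,4,0],"rot":[0,0,0],"claw":-1},{"offset":[-25,3,0],"rot":[0,0,0],"claw":-1},{"offset":[-6,0,15],"rot":[0,0,0],"claw":-1},{"offset":[0,0,30],"rot":[0,0,0],"claw":-1},{"offset":[0,0,30],"rot":[0,0,0],"claw":-1},{"offset":[0,0,20],"rot":[0,0,0],"claw":-1},{"offset":[0,0,0],"rot":[0,0,0],"claw":-1},{"offset":[0,0,0],"rot":[0,0,0],"claw":-1}]'
python3 go.py .524 -.350 .072 90
```

```text
clock: 39.35
position: [0.5251, -0.3452, 0.0824]
tool_rot: [-3.141, -0.001, 1.571]
force: [-0.4, -0.1, -1.7]
grip_width: 0.0175
t 39.35 pos [ 0.5251 -0.3452  0.0824] yaw 90.0 F [-0.4 -0.1 -1.7] w 0.0175
rot [-0.05 -0.04  0.01] then shift [-4.8 -1.1 10.4]
```

```bash
python3 -m handwheel '[{"offset":[-4,-1,4],"rot":[0,0,0],"claw":-1},{"offset":[0,0,4],"rot":[0,0,0],"claw":-1},{"offset":[0,0,1],"rot":[0,0,0],"claw":-1},{"offset":[0,0,0],"rot":[0,0,0],"claw":-1},{"offset":[0,0,0],"rot":[0,0,0],"claw":-1}]'
python3 -m handwheel '[{"offset":[0,0,0.7],"rot":[0,0,0],"claw":-1},{"offset":[0,0,0],"rot":[0,0,0],"claw":-1}]'; python3 -m handwheel '[{"offset":[0,0,0.6],"rot":[0,0,0],"claw":-1},{"offset":[0,0,0],"rot":[0,0,0],"claw":-1}]'
```

```text
clock: 39.85
position: [0.5242, -0.35, 0.0739]
tool_rot: [3.141, 0.0, 1.57]
force: [0.6, 0.1, -2.3]
grip_width: 0.0175
clock: 40.05
position: [0.5242, -0.35, 0.073]
tool_rot: [3.142, -0.0, 1.571]
force: [0.3, 0.3, -1.3]
grip_width: 0.018
clock: 40.25
position: [0.5241, -0.35, 0.0723]
tool_rot: [-3.142, -0.0, 1.57]
force: [0.5, 0.2, -1.0]
grip_width: 0.018
```

```bash
python3 -m handwheel '[{"offset":[0,0,0.6],"rot":[0,0,0],"claw":-1},{"offset":[0,0,0],"rot":[0,0,0],"claw":-1}]'; python3 -m handwheel '[{"offset":[0,0,0.6],"rot":[0,0,0],"claw":-1},{"offset":[0,0,0],"rot":[0,0,0],"claw":-1}]'
```

```text
clock: 40.45
position: [0.5241, -0.35, 0.0717]
tool_rot: [-3.142, -0.0, 1.57]
force: [-0.1, 0.2, -2.3]
grip_width: 0.0175
clock: 40.65
position: [0.5242, -0.3502, 0.0713]
tool_rot: [3.141, 0.0, 1.57]
force: [-0.0, 0.2, -1.1]
grip_width: 0.0177
```

```bash
python3 -m handwheel '[{"offset":[0,0,0.5],"rot":[0,0,0],"claw":-1},{"offset":[0,0,0],"rot":[0,0,0],"claw":-1}]'
```

```text
clock: 40.85
position: [0.5243, -0.3502, 0.0712]
tool_rot: [3.141, 0.0, 1.57]
force: [-1.3, 1.9, 6.4]
grip_width: 0.0177
```

```bash
python3 -m handwheel '[{"offset":[0,0,-0.2],"rot":[0,0,0],"claw":-0.45},{"offset":[0,0,0],"rot":[0,0,0],"claw":-0.2},{"offset":[0,0,0],"rot":[0,0,0],"claw":0.2},{"offset":[0,0,0],"rot":[0,0,0],"claw":1},{"offset":[0,0,0],"rot":[0,0,0],"claw":1},{"offset":[0,0,0],"rot":[0,0,0],"claw":1},{"offset":[0,0,-20],"rot":[0,0,0],"claw":1},{"offset":[0,0,-40],"rot":[0,0,0],"claw":1},{"offset":[0,0,-40],"rot":[0,0,0],"claw":1},{"offset":[0,0,-40],"rot":[0,0,0],"claw":1},{"offset":[0,0,-20],"rot":[0,0,0],"claw":1},{"offset":[0,0,0],"rot":[0,0,0],"claw":1}]'
python3 -m handwheel '[{"offset":[20,4,0],"rot":[0,0,0],"claw":1},{"offset":[40,8,0],"rot":[0,0,0],"claw":1},{"offset":[40,8,0],"rot":[0,0,0],"claw":1},{"offset":[40,8,0],"rot":[0,0,0],"claw":1},{"offset":[40,8,0],"rot":[0,0,0],"claw":1},{"offset":[40,8,0],"rot":[0,0,0],"claw":1},{"offset":[40,8,0],"rot":[0,0,0],"claw":1},{"offset":[40,8,0],"rot":[0,0,0],"claw":1},{"offset":[40,8,0],"rot":[0,0,0],"claw":1},{"offset":[40,8,0],"rot":[0,0,0],"claw":1},{"offset":[40,8,0],"rot":[0,0,0],"claw":1},{"offset":[40,4,0],"rot":[0,0,0],"claw":1}]'
python3 -m handwheel '[{"offset":[0,0,0],"rot":[0,0,7.75],"claw":1},{"offset":[0,0,0],"rot":[0,0,7.75],"claw":1},{"offset":[0,0,0],"rot":[0,0,7.75],"claw":1},{"offset":[0,0,0],"rot":[0,0,7.75],"claw":1},{"offset":[0,0,0],"rot":[0,0,7.75],"claw":1},{"offset":[0,0,0],"rot":[0,0,7.75],"claw":1},{"offset":[0,0,0],"rot":[0,0,7.75],"claw":1},{"offset":[0,0,0],"rot":[0,0,7.75],"claw":1},{"offset":[0,0,0],"rot":[0,0,7.75],"claw":1},{"offset":[0,0,0],"rot":[0,0,7.75],"claw":1},{"offset":[0,0,0],"rot":[0,0,7.75],"claw":1},{"offset":[0,0,0],"rot":[0,0,0],"claw":1}]'
python3 go.py .605 .126 .13 4.5; python3 tool.py chisel .595 .1255 .016 .03 w15; python3 - <<'E'
from h import *
print(status.observe()["qpos"].round(2))
f=imaging.grab_frame("side"); cv2.imwrite("pics/s15.png",f["color"][:,:,::-1])
E
```

```text
clock: 42.05
position: [0.525, -0.3508, 0.234]
tool_rot: [3.137, 0.002, 1.57]
force: [0.3, 0.1, 0.4]
grip_width: 0.0855
clock: 43.25
position: [0.6123, 0.1117, 0.23]
tool_rot: [-3.141, 0.0, 1.571]
force: [-0.3, -0.6, 0.3]
grip_width: 0.0855
clock: 44.45
position: [0.612, 0.11, 0.2298]
tool_rot: [3.14, 0.001, 0.08]
force: [0.0, 0.7, 0.0]
grip_width: 0.0857
t 44.45 pos [0.612  0.11   0.2298] yaw 4.6 F [0.  0.7 0. ] w 0.0857
rot [0.07 0.07 0.09] then shift [ -5.7 -16.5  99.8]
topface 887 [0.596  0.1249] yaw 4.58 along [-0.0304  0.0284] across [-0.0075  0.0078]
chisel 0.75 [309. 205.  39. 120.] rect [611.8 131.7] [ 37.9 126.4] 87.9 z98 0.0165
[-0.85  0.75  0.96  1.66 -0.67  1.1  -1.18]
```

View pics/w15.png

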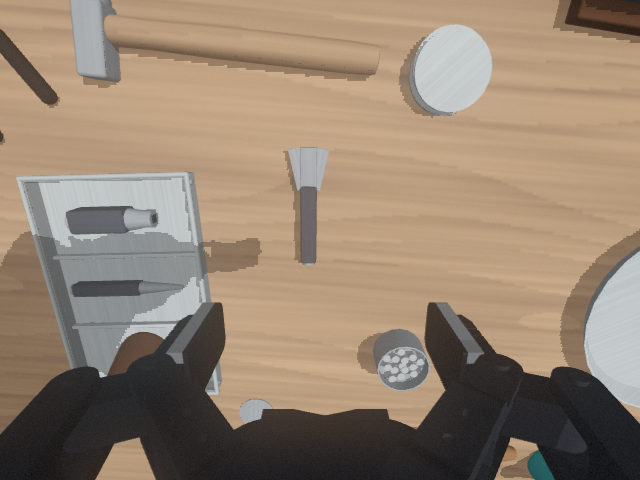

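View pics/s15.png

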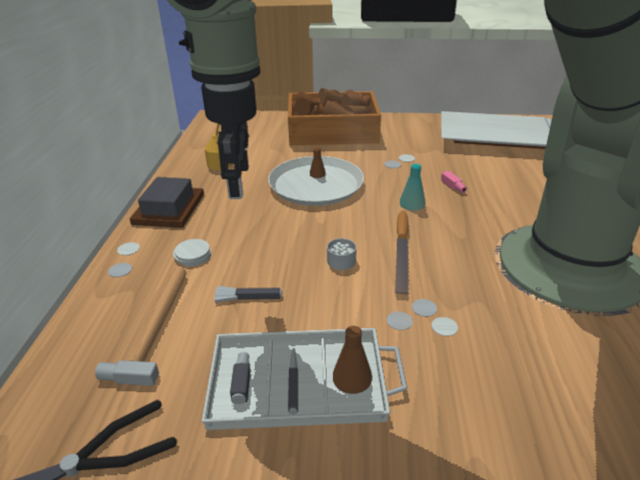

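```bash
python3 -m handwheel '[{"offset":[-1.8,-8,30],"rot":[0,0,0],"claw":0.5},{"offset":[-2,-8,30],"rot":[0,0,0],"claw":0.3},{"offset":[0,0,40],"rot":[0,0,0],"claw":0.2},{"offset":[0,0,30],"rot":[0,0,0],"claw":0.2},{"offset":[0,0,0],"rot":[0,0,0],"claw":0.2},{"offset":[0,0,0],"rot":[0,0,0],"claw":0.2}]'
python3 go.py .607 .1258 .0215 4.5; python3 tool.py chisel .595 .1255 .016 .03 w16
```

```text
clock: 45.2
position: [0.6075, 0.1251, 0.1017]
tool_rot: [3.141, -0.0, 0.084]
force: [0.4, -0.3, 0.5]
grip_width: 0.0511
t 45.2 pos [0.6075 0.1251 0.1017] yaw 4.8 F [ 0.4 -0.3  0.5] w 0.0511
rot [ 0.01 -0.01  0.29] then shift [-0.4 -0.8 80.2]
topface 2039 [0.5963 0.1248] yaw 4.21 along [-0.0306  0.0282] across [-0.0078  0.0076]
chisel 0.64 [ 66. 358. 131.  25.] rect [508.3 305.3] [25.8 98.9] 6.3 z98 0.0173
```

View pics/w16.png

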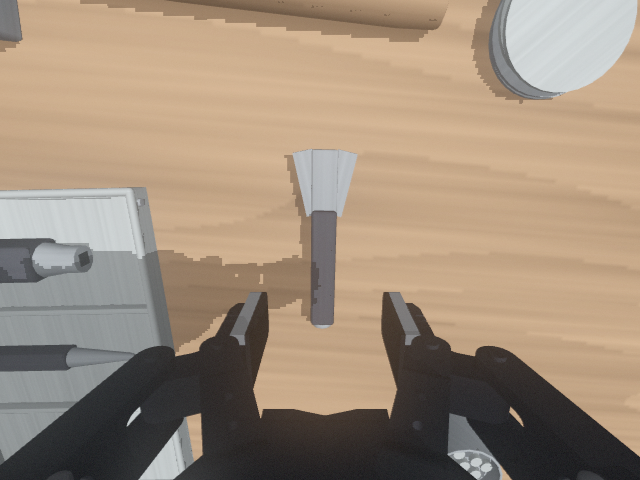

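```bash
python3 -m handwheel '[{"offset":[0,-0.7,25],"rot":[0,0,0.3],"claw":0.2},{"offset":[0,0,25],"rot":[0,0,0],"claw":0.1},{"offset":[0,0,16],"rot":[0,0,0],"claw":0.1},{"offset":[0,0,9],"rot":[0,0,0],"claw":0.1},{"offset":[0,0,0],"rot":[0,0,0],"claw":0.1},{"offset":[0,0,0],"rot":[0,0,0],"claw":0.1}]'
python3 go.py .607 .1256 .0215 4.4
```

```text
clock: 45.9
position: [0.6077, 0.1261, 0.0269]
tool_rot: [3.142, -0.001, 0.077]
force: [-0.1, 0.4, 0.9]
grip_width: 0.0468
t 45.9 pos [0.6077 0.1261 0.0269] yaw 4.4 F [-0.1  0.4  0.9] w 0.0468
rot [ 0.   -0.06  0.03] then shift [-0.7  0.4  5.4]
```

```bash
python3 -m handwheel '[{"offset":[-0.5,0.3,5],"rot":[0,0,0],"claw":0},{"offset":[0,0,0],"rot":[0,0,0],"claw":-1},{"offset":[0,0,0],"rot":[0,0,0],"claw":-1},{"offset":[0,0,0],"rot":[0,0,0],"claw":-1},{"offset":[0,0,0],"rot":[0,0,0],"claw":-1},{"offset":[0,0,0],"rot":[0,0,0],"claw":-1},{"offset":[0,0,0],"rot":[0,0,0],"claw":-1},{"offset":[0,0,0],"rot":[0,0,0],"claw":-1}]' 60
python3 go.py .519 -.2704 .17 4.4
```

```text
clock: 46.7
position: [0.6069, 0.1259, 0.0213]
tool_rot: [-3.142, -0.0, 0.077]
force: [-2.0, -0.0, 6.4]
grip_width: 0.0141
t 46.7 pos [0.6069 0.1259 0.0213] yaw 4.4 F [-2.  -0.   6.4] w 0.0141
rot [-0.01 -0.03  0.03] then shift [-118.   388.4 -148.7]
```

```bash
python3 -m handwheel '[{"offset":[0,0,-10],"rot":[0,0,0],"claw":-1},{"offset":[0,0,-30],"rot":[0,0,0],"claw":-1},{"offset":[0,0,-35],"rot":[0,0,0],"claw":-1},{"offset":[0,0,-35],"rot":[0,0,0],"claw":-1},{"offset":[0,0,-30],"rot":[0,0,0],"claw":-1},{"offset":[0,0,-9],"rot":[0,0,0],"claw":-1},{"offset":[0,0,0],"rot":[0,0,0],"claw":-1}]'
python3 -m handwheel '[{"offset":[-5,18,0],"rot":[0,0,0],"claw":-1},{"offset":[-11,36,0],"rot":[0,0,0],"claw":-1},{"offset":[-11,36,0],"rot":[0,0,0],"claw":-1},{"offset":[-11,36,0],"rot":[0,0,0],"claw":-1},{"offset":[-11,36,0],"rot":[0,0,0],"claw":-1},{"offset":[-11,36,0],"rot":[0,0,0],"claw":-1},{"offset":[-11,36,0],"rot":[0,0,0],"claw":-1},{"offset":[-11,36,0],"rot":[0,0,0],"claw":-1},{"offset":[-11,36,0],"rot":[0,0,0],"claw":-1},{"offset":[-11,36,0],"rot":[0,0,0],"claw":-1},{"offset":[-9,30,0],"rot":[0,0,0],"claw":-1},{"offset":[0,0,0],"rot":[0,0,0],"claw":-1}]'
python3 -m handwheel '[{"offset":[-4,14,0],"rot":[0,0,0],"claw":-1},{"offset":[0,0,0],"rot":[0,0,0],"claw":-1},{"offset":[0,0,0],"rot":[0,0,0],"claw":-1}]'
python3 go.py .519 -.2704 .06 4.4
python3 - <<'E'
from h import *
f=imaging.grab_frame("wrist"); cv2.imwrite("pics/w17.png",f["color"][:,:,::-1]); P=pts(f)
q=P[(abs(P[:,0]-.524)<.02)&(abs(P[:,1]+.35)<.02)&(P[:,2]>.0735)&(P[:,2]<.082)]; print(len(q),q.mean(0) if len(q) else 0)
print(status.observe()["qpos"].round(2))
E
```

```text
clock: 47.4
position: [0.607, 0.1261, 0.1711]
tool_rot: [-3.141, -0.002, 0.077]
force: [0.2, 0.6, -1.7]
grip_width: 0.015
clock: 48.6
position: [0.5204, -0.2579, 0.1691]
tool_rot: [3.14, 0.002, 0.072]
force: [-0.5, 0.7, -2.1]
grip_width: 0.0146
clock: 48.9
position: [0.5198, -0.2676, 0.1695]
tool_rot: [-3.141, 0.001, 0.078]
force: [0.7, -0.0, -2.0]
grip_width: 0.0144
t 48.9 pos [ 0.5198 -0.2676  0.1695] yaw 4.4 F [ 0.7 -0.  -2. ] w 0.0144
rot [-0.02  0.03  0.04] then shift [ -1.    2.8 109.5]
361 [ 0.52504014 -0.35001292  0.07438185]
[-0.17  0.73  0.85  1.81 -0.68  0.92 -0.51]
```

View pics/w17.png

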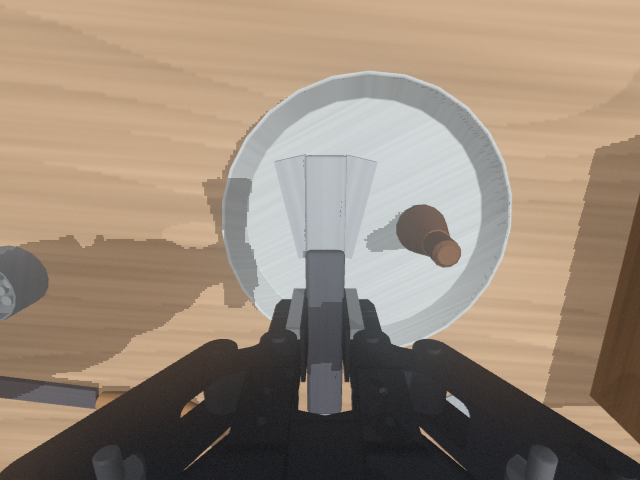

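```bash
python3 -m handwheel '[{"offset":[-1,1.5,25],"rot":[0,0,0],"claw":-1},{"offset":[0,0,30],"rot":[0,0,0],"claw":-1},{"offset":[0,0,35],"rot":[0,0,0],"claw":-1},{"offset":[0,0,25],"rot":[0,0,0],"claw":-1},{"offset":[0,0,15],"rot":[0,0,0],"claw":-1},{"offset":[0,0,7],"rot":[0,0,0],"claw":-1},{"offset":[0,0,0],"rot":[0,0,0],"claw":-1},{"offset":[0,0,0],"rot":[0,0,0],"claw":-1}]'
```

```text
clock: 49.75
position: [0.5194, -0.2698, 0.0339]
tool_rot: [3.141, -0.001, 0.077]
force: [-0.5, -0.1, -1.3]
grip_width: 0.0145
```

```bash
python3 -m handwheel '[{"offset":[0,0,5],"rot":[0,0,0],"claw":-1},{"offset":[0,0,2.5],"rot":[0,0,0],"claw":-1},{"offset":[0,0,0],"rot":[0,0,0],"claw":-1},{"offset":[0,0,0],"rot":[0,0,0],"claw":-1}]'
python3 -m handwheel '[{"offset":[0,0,0.6],"rot":[0,0,0],"claw":-1},{"offset":[0,0,0],"rot":[0,0,0],"claw":-1}]'; python3 -m handwheel '[{"offset":[0,0,0.6],"rot":[0,0,0],"claw":-1},{"offset":[0,0,0],"rot":[0,0,0],"claw":-1}]'
```

```text
clock: 50.15
position: [0.519, -0.2696, 0.0255]
tool_rot: [3.142, -0.0, 0.077]
force: [0.1, 0.6, -2.1]
grip_width: 0.0142
clock: 50.35
position: [0.519, -0.2696, 0.0248]
tool_rot: [3.142, -0.0, 0.077]
force: [-0.2, 0.1, -1.6]
grip_width: 0.0147
clock: 50.55
position: [0.519, -0.2696, 0.0243]
tool_rot: [3.142, -0.0, 0.077]
force: [-0.4, 0.0, 1.4]
grip_width: 0.0145
```

Touching the floor; release and lift clear.

```bash
python3 -m handwheel '[{"offset":[0,0,0],"rot":[0,0,0],"claw":-0.55},{"offset":[0,0,0],"rot":[0,0,0],"claw":-0.4},{"offset":[0,0,0],"rot":[0,0,0],"claw":-0.2},{"offset":[0,0,0],"rot":[0,0,0],"claw":-0.2},{"offset":[0,0,-15],"rot":[0,0,0],"claw":-0.2},{"offset":[0,0,-30],"rot":[0,0,0],"claw":-0.2},{"offset":[0,0,-40],"rot":[0,0,0],"claw":-0.2},{"offset":[0,0,-40],"rot":[0,0,0],"claw":-0.2},{"offset":[0,0,-40],"rot":[0,0,0],"claw":-0.2},{"offset":[0,0,-40],"rot":[0,0,0],"claw":-0.2},{"offset":[0,-40,0],"rot":[0,0,0],"claw":-0.2},{"offset":[0,-40,0],"rot":[0,0,0],"claw":-0.2}]'
python3 -m handwheel '[{"offset":[0,-40,0],"rot":[0,0,0],"claw":-0.2},{"offset":[0,-40,0],"rot":[0,0,0],"claw":-0.2},{"offset":[0,-40,0],"rot":[0,0,0],"claw":-0.2},{"offset":[0,-40,0],"rot":[0,0,0],"claw":-0.2},{"offset":[0,0,0],"rot":[0,0,0],"claw":-0.2},{"offset":[0,0,0],"rot":[0,0,0],"claw":-0.2}]'
python3 - <<'E'
from h import *
for c in("side","top"):
    f=imaging.grab_frame(c); cv2.imwrite(f"pics/{c}18.png",f["color"][:,:,::-1]); P=pts(f)
    for n,x,y,h in(("big",.4237,.3045,.103),("small",.524,-.35,.075)):
        q=P[(abs(P[:,0]-x)<.03)&(abs(P[:,1]-y)<.03)&(P[:,2]>h-.004)&(P[:,2]<h+.006)]; print(c,n,len(q),q.mean(0).round(4) if len(q) else "")
    for n in ("chisel","punch","rivet_set","rivet_tin","disc_pile","hammer"):
        for r in imaging.regions_of(n,c)[:2]:
            p=pts(f,r["region"]); s=cv2.minAreaRect((p[:,:2]*1000).astype(np.float32)); print(c,n,round(r["conf"],2),np.round(s[0]),np.round(s[1]),round(s[2],1),"z",np.percentile(p[:,2],[50,98]).round(3))
E
```

```text
clock: 51.75
position: [0.5124, -0.1898, 0.2311]
tool_rot: [3.141, -0.002, 0.075]
force: [1.8, 1.2, -0.7]
grip_width: 0.0341
clock: 52.35
position: [0.5003, -0.0295, 0.2299]
tool_rot: [-3.141, -0.0, 0.079]
force: [-0.1, -1.5, 0.4]
grip_width: 0.0343
side big 160 [0.4229 0.3079 0.102 ]
side small 0 
side chisel 0.64 [ 524. -266.] [113.  26.] 8.0 z [0.015 0.021]
side punch 0.71 [510. 319.] [ 14. 117.] 5.8 z [0.016 0.019]
side rivet_set 0.74 [591. 312.] [ 29. 106.] 6.5 z [0.025 0.029]
side rivet_set 0.61 [ 187. -321.] [ 45. 118.] 8.2 z [0.019 0.025]
side rivet_tin 0.95 [451. -13.] [ 57. 110.] 4.4 z [0.027 0.037]
side disc_pile 0.79 [756.   0.] [72. 98.] 40.2 z [0.017 0.02 ]
side hammer 0.6 [757. 207.] [258.  87.] 88.1 z [0.023 0.027]
top big 86 [0.4247 0.3039 0.1022]
top small 54 [ 0.525  -0.3491  0.0752]
top chisel 0.89 [ 527. -266.] [120.  37.] 1.2 z [0.017 0.022]
top chisel 0.67 [592. 319.] [27. 80.] 6.6 z [0.025 0.031]
top punch 0.69 [512. 320.] [ 15. 100.] 3.7 z [0.016 0.02 ]
top rivet_set 0.74 [592. 321.] [30. 84.] 4.3 z [0.025 0.031]
top rivet_set 0.71 [ 188. -305.] [24. 83.] 26.8 z [0.023 0.028]
top disc_pile 0.63 [670.  21.] [ 51. 247.] 86.5 z [0.018 0.023]
```

View pics/side18.png

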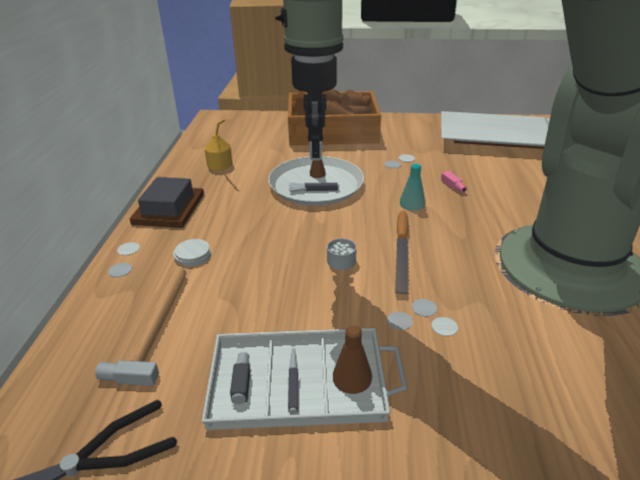

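View pics/top18.png

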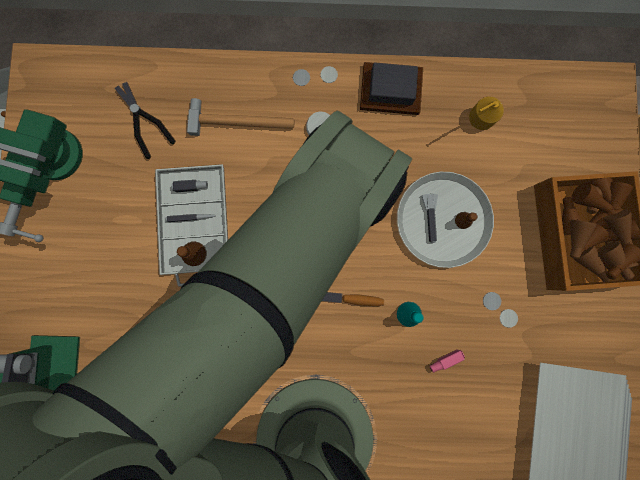

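```bash
python3 -c "
from workcell import bot
print(bot.job_done())"
```

```text
the job is handed in; nothing more can be done
None
```

Both kits are made up and the job is handed in at about 52 s of the 144 s allowed.

- **Riveting kit, three-bay tray from the handle end:** the big cone stands upright in bay 1, the punch lies across bay 2 and the rivet set lies across bay 3.
- **Seaming kit, round tray:** the small cone stands upright, and the chisel lies flat beside it on the floor.
- **How they were set down:** each piece was lowered until it touched the floor (13 N at most), then released. All five were placed in the order you gave.

**Last checks**
- The big cone's top measures 0.102 m and the small cone's 0.075 m above the bench. Both match their heights plus the 3 mm tray floor.
- All three tools lie flat where intended in the camera pictures.
- In the pictures the hammer, disc pile, rivet tin, turquoise cone and pink rivet set have not been moved.

**Checks that failed or disagreed**
- The side camera could not measure the small cone's top because the gripper was in front of it; the top camera could.
- The top camera gave a wrong size for the disc pile, and its network did not report the hammer or the rivet tin, because the arm covered part of that view. The side camera still placed all three within about 1 cm of where they were at the start, except the tin's lengthwise position. Its outline there was smeared, so I judged that by eye.
- One detection also called the rivet set a chisel; the picture shows it is the rivet set.

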